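# Key the turntable head onto the leaning modelling stand and clamp it

### The arm

A 6-joint arm with a two-finger parallel gripper is mounted at the origin on the work surface. World frame = base frame: x ahead of the robot, y to its left, z up, the work surface at z = 0. Lengths are in mm, angles in rad, forces in N, time in s.
With the tool pointing down it reaches from about 275 to 850 mm from the base axis. Payload 5.2 kg.
Tool frame: the origin (TCP) lies midway between the tips of the shut fingers; the grasp point (between the pads) lies 19 mm behind it; z points along the fingers, y is the line along which they close (so a half turn about z gives the same grasp; the last joint's range is limited). The gripper opens to 85 mm and grips with 20 to 120 N. Pads are 22 mm wide; open, the fingers measure 114 mm over their backs; the gripper's body (76 mm by 85 mm) begins 54 mm behind the grasp point. The pads swing forward as they close: fully open they stand 13 mm farther back than shut.
Start: joints at [-1.513, 0.259, 1.535, -0, 1.348, -0.203], TCP at [141.84, -531.4, 231.31] pointing down, gripper open.
Joint ranges: [-3.14, 3.14], [-0.91, 2.08], [0.19, 2.58], [-1.22, 4.36], [0.22, 2.71], [-3.12, 3.12]. Speed limits (rad/s): [2.57, 2.57, 3.14, 3.14, 3.14, 3.14].

### API

Orientations are given as a unit quaternion [x, y, z, w].
In Python, from station import bot gives the robot as it stands. The module is installed in compiled form; this text tells all that it offers.
- The arm moves only by the tool arm_command, never from a script. Its argument "commands" is a list of rows, each an object with "hand": the closure in counts, from 0 (fully open) to 255 (shut); "offset": the shift along the tool's x, y, z in cm, a list of three; "twist": the turn about the tool's z in rad. In form: [{"hand": hand, "offset": [x, y, z], "twist": twist}, ...]. A call has exactly 5 rows; each row shifts and turns the commanded pose from where the row before left it, along the tool's axes as they then stand; what a row does not reach is not made up. A row lasts 1/12 s, in which the tool goes at most 41.7 mm and 7.16 degrees, less where a joint would pass 70% of its speed; a pose out of reach is approached as far as the arm can. A call with a gripper value outside its range is refused whole. The fingers move at their own pace and stop on an object; "grip_force" is the grip in N (left out, the last holds). Time passes only in rows, so rows that do not move let the fingers close, or fill a call up. It gives the time, the measured TCP pose, the force, the opening and the grip force at its end, in the units of the state.
- bot.read_state(): the state, without advancing time (a new reading comes with each control period).
- bot.capture(name): name is "scene" or "top" or "wrist"; returns a dict with "img" (384x512x3 uint8, red, green, blue), "fx", "fy", "cx", "cy" (pixels), "k1" (the pictures are not rectified: a ray, as slopes to the right and down, at radius r is drawn at 1 + k1 r^2 times it, then the intrinsics apply), "T" (4x4, takes a point from camera to world coordinates). Camera axes: x right, y down, z forward; pixel columns grow to the right and rows downward; lengths in mm; the calibration is good to about 2 mm. A picture is of the moment at which its call begins. There is no depth.
- bot.finish_job(): hands the job in; it is judged then, once.
The state is a dict: "clock": time; "q": joint angles; "qd": joint speeds; "tau": joint torques, N m; "position": TCP position; "ee_rot": TCP orientation; "wrist_force": force on the tool from outside, world axes, zero at the start; "ft_torque": the same for the moment, N m; "grip_width": finger opening in mm; "grasp_force": force on a finger pad.
Only numpy, scipy, OpenCV 4.12 (cv2) and the standard library are available. Lean on these libraries where they do the work, as an engineer would, in place of code of your own. Each camera call takes 0.05 s, during which the arm holds its last target. There are 200 camera calls.

### The job

Make the tilting modelling stand ready for work: swing its clamp out of the way, take the head that has a keyway and fit it on the leaning spindle, turned so that the key enters the keyway and the head goes fully home on its seat. Then swing the clamp all the way back over the rim of the head and let go. Leave the plain-bored head and everything else on the table where it is.

Things in the scene. Friction and masses are not known exactly. Their poses are not given: they have to be found in the camera images.
- head: the keyed head to fit: aluminium, about 400 g, 42 mm high, starts flat on the table. A round flange 96 mm across and 10 mm thick carries a hexagonal hub; a bore at least 27 mm wide goes right through. Origin: centre of its underside; z up along the bore; x points from the axis to the keyway
- hub_top (a point): centre of the top of the keyed head's hub, 42 mm above its underside; axes as the head's. The hexagon is 52 mm across flats, 32 mm tall above the flange; its flats face 30, 90, 150, 210, 270 and 330 degrees from x. The keyway is 11 mm wide, cut from the bore out through the hub's corner at 0 degrees (to 25 mm from the axis in the flange), over the whole height
- stand: the modelling stand, fixed on the table: grey base plate 150 x 150 x 16 mm, origin under the plate's centre, straight below the seat's centre. On it a steel spindle leans 27.5 degrees from vertical towards the stand's own -x, roughly towards the robot. The clamp stands on its +y side
- seat (a point): centre of the seat, a steel disc 68 mm across at the spindle's foot, 125 mm above the table. z: up along the spindle; x: from the axis to the key. The spindle is 24 mm across, stands 46 mm above the seat, tapering to 17 mm over its last 8 mm. Home, the head's origin and axes match these. Braked: it keeps the angle it starts at, turns only under more than 1.5 N m
- key_top (a point): middle of the top of the spindle's key, 26 mm up from the seat and 16 mm out from the axis; axes as the seat's. The key is a fin on one side of the spindle, 8 mm wide (5 mm over its top 5 mm), reaching 23 mm from the axis (21.5 mm over its top 5 mm). A head turned wrong rests on it, 26 mm short of home
- clamp_pivot (a point): pivot of the swing clamp, 60 mm to the side of the spindle's axis and 24 mm above the plane of the seat, on top of the clamp's bar; z is parallel to the spindle. The bar is 10 mm thick and 12 mm wide and lies 14 to 24 mm above the seat, so it passes 4 mm above the flange of a seated head
- clamp_pin (a point): top end of the clamp's round handle pin, 12 mm in diameter, standing 32 mm up from the outer end of the clamp's bar (along z, parallel to the spindle), 40 mm from the pivot's axis
- clamp_nose (a point): tip of the clamp's nose, 26 mm from the pivot, opposite the pin; it reaches 14 mm over the flange of the head when the clamp is closed
- clamp (a joint): angle of the clamp, rad, 0 to 1.57; it stays where left and takes about 2 N at the pin. 0: fully open, nose clear of the head, pin towards the stand's low side. 1.57: closed, nose pointing at the spindle, pin straight out from it. Seen from above it turns clockwise as the value grows. Above about 0.3 the nose is in the way of the head going on
- plain_head: look-alike head, same size and metal, but its bore is plain: no keyway. It does not fit the spindle. Origin: centre of its underside, z up. Leave it
- statuette: terracotta figure, 200 mm tall, 64 mm across, origin at its foot. Leave it
- small_bust: plaster bust, 110 mm tall, 75 mm across, origin at its foot. Leave it
- slip_pot: open grey bowl, 90 mm across, 55 mm high, origin under its centre. Leave it
- wood_rib: flat wooden modelling rib 120 x 22 x 8 mm, origin under its centre, x along it. Leave it
- wrench: steel wrench lying flat, about 180 mm long, x along it. Leave it
- jar: closed jar, 60 mm across, 80 mm tall, origin at its foot. Leave it
- clay_brush: brush lying flat, about 200 mm long, x along it. Leave it
Not all that is in view belongs to the job. Leave any green or purple look-alike of the head alone.

How it is judged (in metres and radians):
On the way, in this order (a step that is already met when the one before it is completed fails the run):
1. the keyed head is fully home on the seat, keyway over the key (distance between head and seat below 0.004 m and angle between the z axis of head and the z axis of seat, either way round below 0.07 rad and angle between the x axis of head and the x axis of seat, either way round below 0.2 rad), for 0.2 s.
2. the clamp is swung closed over the seated head (all of step 1 and value of joint clamp above 1.4 rad), for 0.2 s.
At the end, for the whole second after the job is handed in: The keyed head is at rest fully home on the spindle: its underside's centre within 4 mm of the seat's centre, its axis within 0.07 rad of the spindle's, keyway over the key; the clamp is closed (beyond 1.4 rad); the plain head and all bystanders are within 30 mm of where they started (all of step 2 and linear speed of head below 0.02 m/s and distance of each of plain_head, statuette, small_bust, slip_pot, wood_rib, wrench, jar, clay_brush from where it was at the start of the episode below 0.03 m); the robot touches nothing.
It fails at once if the plain head is moved by 30 mm or more (distance of plain_head from where it was at the start of the episode above 0.03 m).
It fails at once if another bystander is moved by 30 mm or more (distance of any of statuette, small_bust, slip_pot, wood_rib, wrench, jar, clay_brush from where it was at the start of the episode above 0.03 m).
It fails at once if the statuette, bust or jar is tipped by more than 0.5 rad (angle between any of statuette, small_bust, jar's own z axis and vertical above 0.5 rad).
It also fails if it takes over 64 s, if anything falls off the work surface, if the arm or the gripper's body presses on something with over 40 N, if the wrist force passes 120 N, or if a joint passes its speed limit or range.

## Working session

There is one attempt and no reset: what is moved stays moved. The work goes in short steps, Python scripts to look and compute and a tool call to move; the robot and the scene stay as the last step left them, time stands still between calls to the robot, and variables do not carry over. Pictures are saved under pics/ and viewed, at most 10 in all, crops included, and the job is handed in when it is done.

Besides the shell and the picture viewer there is one more tool, called after "Request:" as name([rows], argument=value, ...), one row to a line, values as JSON. arm_command: Moves the arm, as the interface text tells. Its arguments: {"type":"object","properties":{"commands":{"type":"array","items":{"type":"object","properties":{"hand":{"type":"number"},"offset":{"type":"array","items":{"type":"number"}},"twist":{"type":"number"}}}},"grip_force":{"type":"number"}},"required":["commands"]}

```bash
mkdir -p pics; python3 - <<'E'
from station import bot
import cv2,numpy as np
s=bot.read_state();print(s)
for n in("scene","top"):
    c=bot.capture(n);np.savez(n+"0.npz",**c)
    print(n,c["fx"],c["cx"],c["cy"],c["k1"],np.round(c["T"],3).tolist())
    cv2.imwrite(f"pics/{n}0.png",cv2.resize(c["img"][:,:,::-1],(800,600),interpolation=cv2.INTER_CUBIC))
E
```

```text
{'clock': 0.0, 'q': array([-1.51279071e+00,  2.59354544e-01,  1.53607854e+00, -4.95471917e-05,
        1.34801137e+00, -2.02798484e-01]), 'qd': array([-7.29957459e-04,  1.98257399e-03, -2.22260392e-03, -3.46698911e-04,
       -1.99673915e-05,  3.54521431e-04]), 'tau': array([-7.97338853e-04, -4.46024358e+01, -2.90574306e+01, -2.84067009e-04,
        1.15102818e-02, -5.85912812e-07]), 'position': array([ 141.79676827, -530.8566099 ,  230.47031222]), 'ee_rot': array([ 9.91508554e-01,  1.30038186e-01,  4.28804228e-05, -9.25223173e-04]), 'wrist_force': array([-0.17255101, -0.19899079,  0.35991629]), 'ft_torque': array([ 0.03847929,  0.0263917 , -0.04081353]), 'grasp_force': 0.0, 'grip_width': 85.44307040294304}
scene 431.4853264188756 258.15462132313354 191.0783422601372 -0.06380139056168543 [[0.444, 0.748, -0.494, 1044.354], [0.896, -0.368, 0.249, -271.087], [0.005, -0.553, -0.833, 1052.448], [0.0, 0.0, 0.0, 1.0]]
top 500.0004402157889 260.18109595089345 191.12321873689058 -0.20368761935365443 [[0.028, -0.99, 0.137, 339.877], [-1.0, -0.03, -0.01, -12.217], [0.014, -0.137, -0.99, 1450.058], [0.0, 0.0, 0.0, 1.0]]
```

View pics/scene0.png

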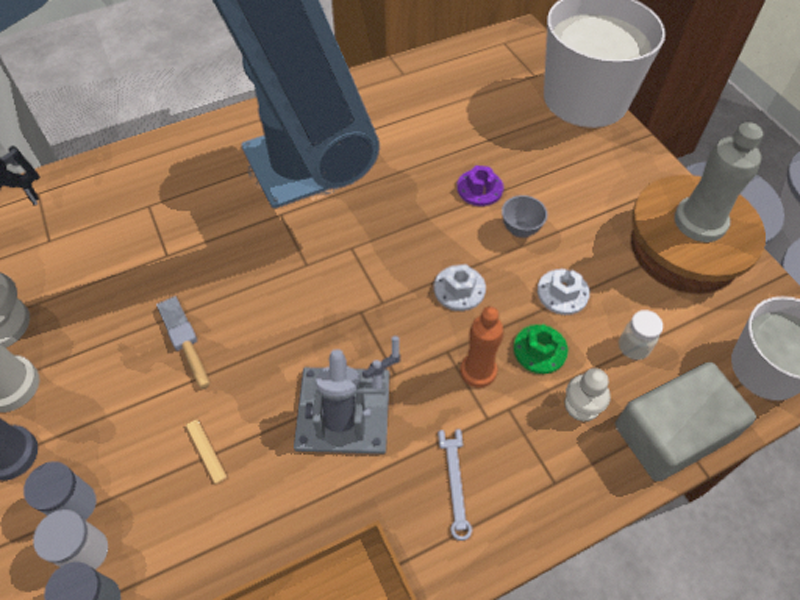

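View pics/top0.png

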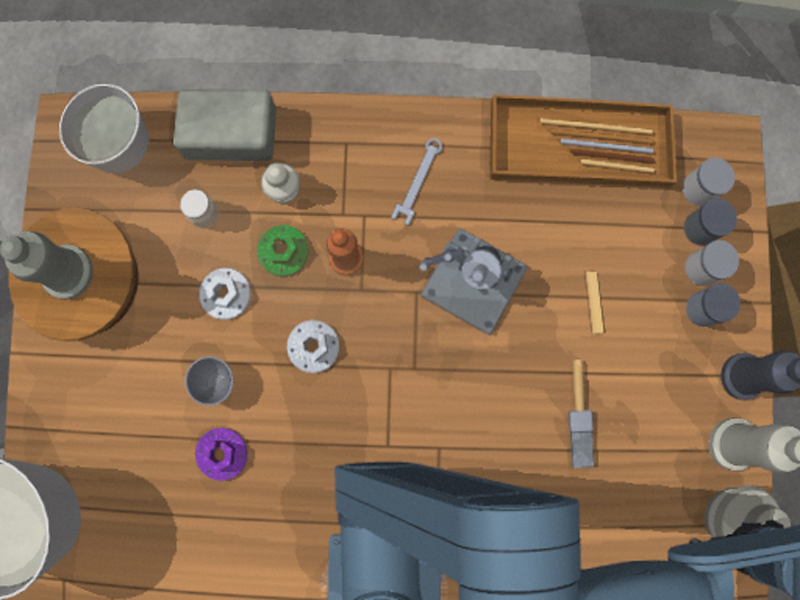

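The scene picture shows two silver heads, at (460,287) and (564,291), with green (541,348) and purple (480,186) look-alikes. In the top view they are at (313,346), (225,293), (283,250) and (222,454). The stand is at top (475,280), and its clamp pin at (425,267) points straight out, so the clamp is closed. By description the keyed head looks like the one at top (225,293), which shows a slot. I'll check that in one close crop.

```bash
cat > h.py <<'E'
import numpy as np,cv2
from station import bot
def und(c,px):
    "raw pixel -> slopes"
    d=(np.array(px,float)-[c["cx"],c["cy"]])/[float(c["fx"]),float(c["fy"])]
    u=d.copy()
    for _ in range(20): u=d/(1+c["k1"]*(u**2).sum(-1,keepdims=True))
    return u
def ray(c,px):
    u=und(c,px);T=c["T"];d=T[:3,:3]@np.array([*u,1.]);return T[:3,3],d/np.linalg.norm(d)
def onz(c,px,z):
    o,d=ray(c,px);return o+d*(z-o[2])/d[2]
def tri(rs):
    A=0;b=0
    for o,d in rs:
        P=np.eye(3)-np.outer(d,d);A=A+P;b=b+P@o
    p=np.linalg.solve(A,b);return p,[np.linalg.norm((np.eye(3)-np.outer(d,d))@(p-o)) for o,d in rs]
def proj(c,p):
    T=c["T"];q=T[:3,:3].T@(np.array(p)-T[:3,3]);u=q[:2]/q[2];u=u*(1+c["k1"]*(u@u));return u*[c["fx"],c["fy"]]+[c["cx"],c["cy"]]
E
python3 - <<'E'
import numpy as np,cv2
t=np.load("top0.npz")["img"][:,:,::-1];s=np.load("scene0.npz")["img"][:,:,::-1]
f=lambda im,x,y,w,h,W,H:cv2.resize(im[y:y+h,x:x+w],(W,H),interpolation=cv2.INTER_CUBIC)
# top heads 120..220,165..240 ; stand
a=np.hstack([f(t,120,165,100,75,400,300),f(t,262,140,80,75,400,300)])
b=np.hstack([f(s,270,160,115,75,400,300),f(s,182,210,80,85,400,300)])
cv2.imwrite("pics/crop1.png",np.vstack([a,b]))
E
```

```text
(no output)
```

View pics/crop1.png

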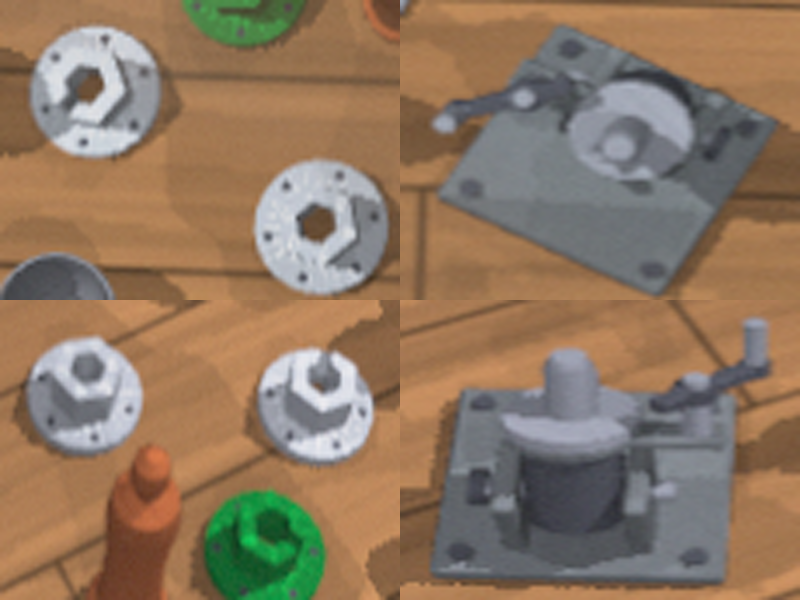

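The crop shows the keyed head at top-left, raw top pixel about (144,188), with its slot towards the lower left. The other silver head, raw (200,222), has a plain bore. The clamp is closed, with its pin top at raw (351,171). I'll get rough positions and the wrist camera geometry.

```bash
cat >> h.py <<'E'
from scipy.spatial.transform import Rotation as Ro
def tool(): 
    s=bot.read_state();return np.array(s["position"]),Ro.from_quat(s["ee_rot"]).as_matrix(),s
E
python3 - <<'E'
from h import *
t=dict(np.load("top0.npz"));s=dict(np.load("scene0.npz"))
np.set_printoptions(precision=1,suppress=True)
g=lambda x,y:(262+x/5,140+y/4)
C=[onz(t,g(*p),16) for p in[(560,28),(775,125),(660,292),(440,195)]]
print("plate",C,np.mean(C,0));print([np.linalg.norm(C[i]-C[i-1]) for i in range(4)])
gs=lambda x,y:(182+x*0-80+(x-0)/5 if 0 else 182+(x-400)/5,210+(y-300)*85/300)
g=lambda x,y:(262+(x-400)/5,140+y/4)
C=[onz(t,g(*p),16) for p in[(560,28),(775,125),(660,292),(440,195)]]
print("plate",C,np.mean(C,0));print([np.linalg.norm(C[i]-C[i-1]) for i in range(4)])
for n,a,b in[("spindle tip",(618,148),(570,355)),("pin",(444,124),(755,323)),("seat c",(632,130),(568,430))]:
    print(n,tri([ray(t,g(*a)),ray(s,gs(*b))]))
# keyed head by mask: bright low saturation blob
hsv=cv2.cvtColor(t["img"],cv2.COLOR_RGB2HSV);m=((hsv[...,1]<50)&(hsv[...,2]>150)).astype(np.uint8)
n,l,st,ce=cv2.connectedComponentsWithStats(m)
for i in range(1,n):
    if st[i,4]>300 and 100<ce[i,0]<260 and 100<ce[i,1]<280:
        c=cv2.findContours((l==i).astype(np.uint8),0,2)[0][0];(x,y),r=cv2.minEnclosingCircle(c)
        print(st[i],(x,y),r,onz(t,(x,y),10))
w=bot.capture("wrist");p,R,_=tool();print(w["fx"],w["cx"],w["cy"],w["k1"])
print("cam in tool",R.T@(w["T"][:3,3]-p),R.T@w["T"][:3,:3]);print(R)
E
```

```text
plate [array([ 681.7, -362.1,   16. ]), array([ 612.9, -493.8,   16. ]), array([ 485.9, -421.2,   16. ]), array([ 553.8, -289.3,   16. ])] [ 583.6 -391.6   16. ]
[np.float64(147.19766672635703), np.float64(148.57504111965682), np.float64(146.25966685878518), np.float64(148.41029971803428)]
plate [array([ 672.9, -122.7,   16. ]), array([ 604.5, -250.5,   16. ]), array([ 479.8, -184.2,   16. ]), array([546.7, -55.1,  16. ])] [ 576.  -153.1   16. ]
[np.float64(143.11808430456767), np.float64(144.9803064088955), np.float64(141.272187938617), np.float64(145.3823547322213)]
spindle tip (array([ 560.3, -140.1,  163.9]), [np.float64(3.1701925583001276), np.float64(3.1701925583001533)])
pin (array([574.2, -49.5, 159. ]), [np.float64(2.497432852086436), np.float64(2.497432852086472)])
seat c (array([ 582.6, -154.5,  105.6]), [np.float64(2.1185801485469495), np.float64(2.118580148546977)])
[128 172  31  33 624] (143.5, 187.5) 16.507673263549805 [540.3 315.6  10. ]
[184 205  31  34 624] (199.8597412109375, 221.27496337890625) 16.861528396606445 [446.6 144.9  10. ]
294.1234694520958 258.6834939851488 191.94810389630223 -0.06598052628811174
cam in tool [  69.3   -0.6 -142.9] [[-0.  -1.  -0.3]
 [ 1.  -0.  -0. ]
 [-0.  -0.3  1. ]]
[[ 1.   0.3 -0. ]
 [ 0.3 -1.   0. ]
 [ 0.  -0.  -1. ]]
```

Measured geometry, checked against the given sizes:
- **Plate:** its edges come out at about 145 mm, against 150.
- **Stand:** yaw is about -28°, with the seat near (578,-154,125). The spindle tip comes out at z 164, against 166 expected.
- **Keyed head:** at (540,316).
- **Clamp:** about 0.7 rad.

I'll move the wrist camera over the stand next.

Request:
arm_command([
  {"hand": 0,"offset": [2.97,-2.13,-0.2],"twist": 0},
  {"hand": 0,"offset": [2.97,-2.13,-0.2],"twist": 0},
  {"hand": 0,"offset": [2.97,-2.13,-0.2],"twist": 0},
  {"hand": 0,"offset": [2.97,-2.13,-0.2],"twist": 0},
  {"hand": 0,"offset": [2.97,-2.13,-0.2],"twist": 0},
], grip_force=30)

```text
clock: 0.57
position: [258.5, -388.6, 241.1]
ee_rot: [0.992, 0.13, 0.0, -0.0]
wrist_force: [0.6, -0.3, -0.3]
grip_width: 85.1
grasp_force: 0.0
```

Request:
arm_command([
  {"hand": 0,"offset": [2.97,-2.13,-0.2],"twist": 0},
  {"hand": 0,"offset": [2.97,-2.13,-0.2],"twist": 0},
  {"hand": 0,"offset": [2.97,-2.13,-0.2],"twist": 0},
  {"hand": 0,"offset": [2.97,-2.13,-0.2],"twist": 0},
  {"hand": 0,"offset": [2.97,-2.13,-0.2],"twist": 0},
])

```text
clock: 0.98
position: [374.5, -247.3, 251.4]
ee_rot: [0.992, 0.13, -0.0, -0.0]
wrist_force: [0.6, -1.0, -0.2]
grip_width: 85.2
grasp_force: 0.0
```

Request:
arm_command([
  {"hand": 0,"offset": [2.97,-2.13,0],"twist": 0},
  {"hand": 0,"offset": [2.97,-2.13,0],"twist": 0},
  {"hand": 0,"offset": [2.97,-2.13,0],"twist": 0},
  {"hand": 0,"offset": [2.97,-2.13,0],"twist": 0},
  {"hand": 0,"offset": [2.97,-2.13,0],"twist": 0},
])

```text
clock: 1.4
position: [490.6, -106.0, 251.2]
ee_rot: [0.992, 0.13, -0.0, -0.0]
wrist_force: [-0.6, -1.3, -0.8]
grip_width: 85.3
grasp_force: 0.0
```

Request:
arm_command([
  {"hand": 0,"offset": [0,0,0],"twist": 0.12},
  {"hand": 0,"offset": [0,0,0],"twist": 0.12},
  {"hand": 0,"offset": [0,0,0],"twist": 0.12},
  {"hand": 0,"offset": [0,0,0],"twist": 0.12},
  {"hand": 0,"offset": [0,0,0],"twist": 0.12},
])

```text
clock: 1.82
position: [489.7, -107.4, 250.9]
ee_rot: [0.985, -0.171, -0.0, -0.0]
wrist_force: [-0.1, -0.1, 0.1]
grip_width: 85.7
grasp_force: 0.0
```

Request:
arm_command([
  {"hand": 0,"offset": [0,0,0],"twist": 0.12},
  {"hand": 0,"offset": [0,0,0],"twist": 0.03},
  {"hand": 0,"offset": [0,0,0],"twist": 0},
  {"hand": 0,"offset": [0,0,0],"twist": 0},
  {"hand": 0,"offset": [0,0,0],"twist": 0},
])

```text
clock: 2.23
position: [489.8, -107.8, 251.2]
ee_rot: [0.97, -0.242, -0.0, -0.0]
wrist_force: [-0.3, -0.4, -0.9]
grip_width: 85.1
grasp_force: 0.0
```

Batching works, and the motion is exact.

```bash
python3 - <<'E'
from h import *
w=bot.capture("wrist");np.savez("w1.npz",**w)
a,b=proj(w,[578,-154,125]);print(a,b)
x0=int(np.clip(a-130,0,252));y0=int(np.clip(b-100,0,189));print(x0,y0)
cv2.imwrite("pics/w1.png",cv2.resize(w["img"][y0:y0+195,x0:x0+260,::-1],(800,600),interpolation=cv2.INTER_CUBIC))
E
```

```text
258.08988033715514 71.91486015500672
128 0
```

View pics/w1.png

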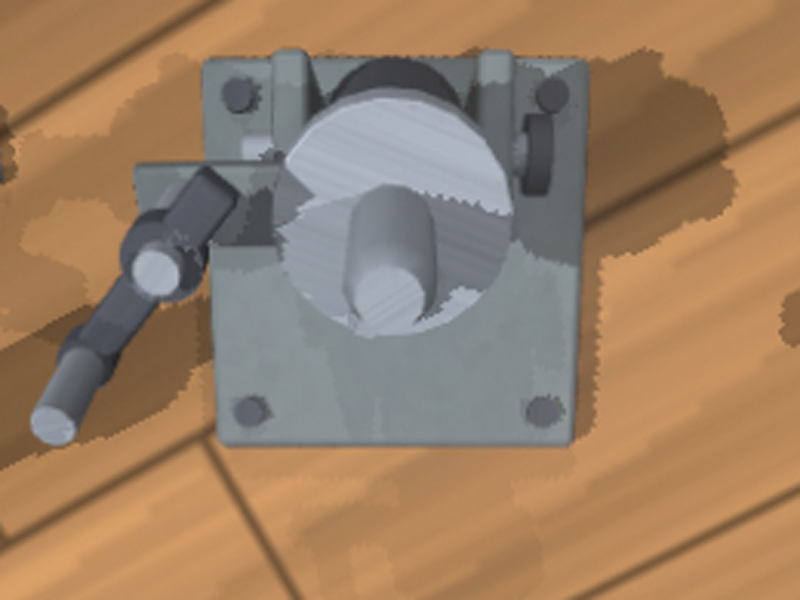

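The picture shows the clamp half open, with its pin at (52,425), pivot at (157,272) and nose at (215,190). The spindle tip at (390,300) hides the key, so the key must be on the low side. I'll half-turn the tool to look from there, which also suits the later grasp.

Request:
arm_command([
  {"hand": 0,"offset": [0,0,0],"twist": -0.12},
  {"hand": 0,"offset": [0,0,0],"twist": -0.12},
  {"hand": 0,"offset": [0,0,0],"twist": -0.12},
  {"hand": 0,"offset": [0,0,0],"twist": -0.12},
  {"hand": 0,"offset": [0,0,0],"twist": -0.12},
])

```text
clock: 2.7
position: [489.8, -107.8, 251.3]
ee_rot: [0.998, 0.059, -0.0, -0.0]
wrist_force: [0.3, -0.1, -0.5]
grip_width: 85.1
grasp_force: 0.0
```

Request:
arm_command([
  {"hand": 0,"offset": [0,0,0],"twist": -0.12},
  {"hand": 0,"offset": [0,0,0],"twist": -0.12},
  {"hand": 0,"offset": [0,0,0],"twist": -0.12},
  {"hand": 0,"offset": [0,0,0],"twist": -0.12},
  {"hand": 0,"offset": [0,0,0],"twist": -0.12},
])

```text
clock: 3.12
position: [489.8, -107.8, 251.3]
ee_rot: [0.936, 0.351, -0.0, -0.0]
wrist_force: [-0.1, 0.6, 0.6]
grip_width: 85.3
grasp_force: 0.0
```

Request:
arm_command([
  {"hand": 0,"offset": [0,0,0],"twist": -0.12},
  {"hand": 0,"offset": [0,0,0],"twist": -0.12},
  {"hand": 0,"offset": [0,0,0],"twist": -0.12},
  {"hand": 0,"offset": [0,0,0],"twist": -0.12},
  {"hand": 0,"offset": [0,0,0],"twist": -0.12},
])

```text
clock: 3.53
position: [489.9, -107.8, 251.3]
ee_rot: [0.791, 0.612, -0.0, -0.0]
wrist_force: [0.5, -0.4, -0.1]
grip_width: 85.1
grasp_force: 0.0
```

Request:
arm_command([
  {"hand": 0,"offset": [0,0,0],"twist": -0.12},
  {"hand": 0,"offset": [0,0,0],"twist": -0.12},
  {"hand": 0,"offset": [0,0,0],"twist": -0.12},
  {"hand": 0,"offset": [0,0,0],"twist": -0.12},
  {"hand": 0,"offset": [0,0,0],"twist": -0.12},
])

```text
clock: 3.95
position: [489.9, -107.8, 251.3]
ee_rot: [0.575, 0.818, -0.0, -0.0]
wrist_force: [-0.1, -0.3, 0.4]
grip_width: 85.0
grasp_force: 0.0
```

Request:
arm_command([
  {"hand": 0,"offset": [0,0,0],"twist": -0.12},
  {"hand": 0,"offset": [0,0,0],"twist": -0.12},
  {"hand": 0,"offset": [0,0,0],"twist": -0.12},
  {"hand": 0,"offset": [0,0,0],"twist": -0.12},
  {"hand": 0,"offset": [0,0,0],"twist": -0.12},
])

```text
clock: 4.37
position: [489.8, -107.8, 251.3]
ee_rot: [0.307, 0.952, 0.0, -0.0]
wrist_force: [0.4, 0.1, -0.2]
grip_width: 85.3
grasp_force: 0.0
```

Request:
arm_command([
  {"hand": 0,"offset": [0,0,0],"twist": -0.12},
  {"hand": 0,"offset": [0,0,0],"twist": -0.02},
  {"hand": 0,"offset": [-0.6,0,2.3],"twist": 0},
  {"hand": 0,"offset": [-0.6,0,2.3],"twist": 0},
  {"hand": 0,"offset": [-0.6,0,2.3],"twist": 0},
])

```text
clock: 4.78
position: [506.3, -116.5, 182.0]
ee_rot: [0.244, 0.97, -0.0, 0.001]
wrist_force: [-0.3, -0.1, 0.2]
grip_width: 85.8
grasp_force: 0.0
```

```bash
python3 - <<'E'
from h import *
print(bot.read_state()["q"])
w=bot.capture("wrist");np.savez("w2.npz",**w)
a,b=proj(w,[578,-154,125]);print(a,b)
x0=int(np.clip(a-110,0,312));y0=int(np.clip(b-75,0,234));print(x0,y0)
cv2.imwrite("pics/w2.png",cv2.resize(w["img"][y0:y0+150,x0:x0+200,::-1],(800,600),interpolation=cv2.INTER_CUBIC))
E
```

```text
[-4.41192136e-01  2.42588145e-01  1.68252113e+00  3.39650098e-05
  1.21466715e+00 -1.51863806e+00]
259.8836168241779 304.4775704306049
149 229
```

View pics/w2.png

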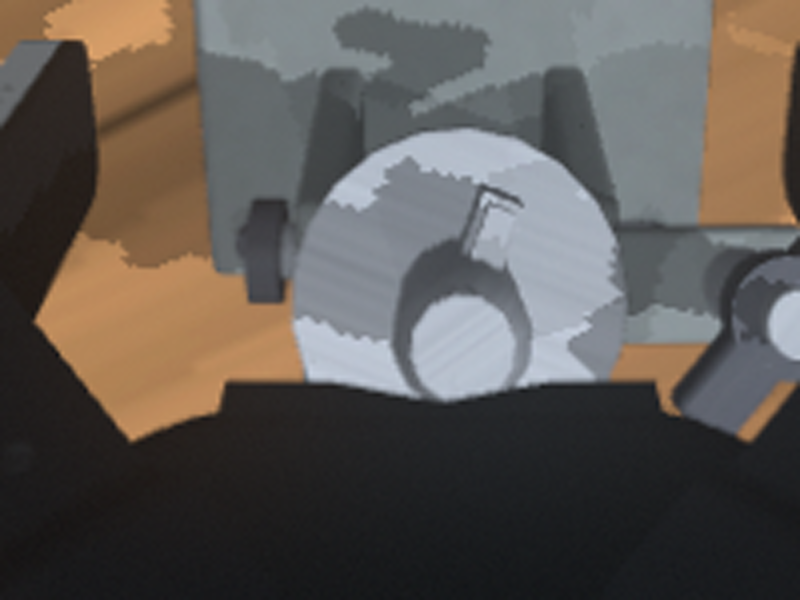

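The picture (up is the low side) shows the key at (495,228) beside the spindle tip at (468,345). The key points almost straight to the low side, a little to the right. I'll measure its angle, the seat and the pin by rays onto the known tilted planes.

```bash
cat >> h.py <<'E'
SEAT=np.array([578,-154,125.]);YAW=np.radians(-28)
def frame(yaw=None):
    y=YAW if yaw is None else yaw
    return Ro.from_euler("z",y).as_matrix()@Ro.from_euler("y",-np.radians(27.5)).as_matrix()
def onp(c,px,h,yaw=None,seat=None):
    "ray onto the plane h above seat; seat-lean frame coords (x to high side,y to clamp)"
    F=frame(yaw);S=SEAT if seat is None else seat
    o,d=ray(c,px);o=F.T@(o-S);d=F.T@d;return (o+d*(h-o[2])/d[2])[:2]
E
python3 - <<'E'
from h import *
from scipy.optimize import least_squares
np.set_printoptions(precision=1,suppress=True)
w2=dict(np.load("w2.npz"));w1=dict(np.load("w1.npz"))
g2=lambda p:(149+p[0]/4,229+p[1]/4);g1=lambda p:(128+p[0]/3.077,p[1]/3.077)
# stand plate yaw from w1 corners
C=[onz(w1,g1(p),16) for p in[(203,60),(588,60),(574,443),(219,443)]]
print("plate",np.array(C),np.mean(C,0),[np.linalg.norm(C[i]-C[i-1]) for i in range(4)])
for i,j in((3,0),(2,1)): d=C[j]-C[i];print("yaw",np.degrees(np.arctan2(d[1],d[0])))
for i,j in((2,3),(1,0)): d=C[j]-C[i];print("yaw",np.degrees(np.arctan2(d[1],d[0]))-90)
for nm,w,g,P,tip in(("w2",w2,g2,[(293,290),(300,245),(330,195),(380,150),(460,128),(540,145),(590,190),(618,240),(625,290)],(468,345)),
  ("w1",w1,g1,[(283,160),(320,115),(395,90),(470,115),(510,180),(505,250),(470,305),(300,280)],(389,302))):
    A=np.array([onp(w,g(p),0) for p in P])
    r=least_squares(lambda v:np.hypot(*(A-v[:2]).T)-v[2],[0,0,34]).x
    print(nm,"seat circle",r,"tip",onp(w,g(tip),46))
    if nm=="w2": 
        k=[onp(w,g(p),26) for p in[(485,197),(520,207),(502,202),(495,230),(468,250),(508,268)]];print("key",k)
print("pin",onp(w1,g1((52,425)),56),"pivot",onp(w1,g1((157,272)),24),onp(w1,g1((157,272)),30),"nose",onp(w1,g1((220,187)),24))
E
```

```text
plate [[ 676.6 -121.2   16. ]
 [ 607.7 -250.7   16. ]
 [ 478.2 -182.8   16. ]
 [ 547.7  -52.1   16. ]] [ 577.5 -151.7   16. ] [np.float64(146.274177157761), np.float64(146.70375519917485), np.float64(146.27653519803192), np.float64(148.0072403994899)]
yaw -28.185108929821563
yaw -27.674535374472505
yaw -28.016979187142297
yaw -28.016832656620572
w2 seat circle [-0.9  3.4 33.6] tip [-1.  4.]
key [array([-22.7,   7.6]), array([-20.9,  14. ]), array([-21.8,  10.7]), array([-16.9,   9.4]), array([-13.4,   4.5]), array([-10.2,  11.7])]
w1 seat circle [ 0.8  1.7 33.5] tip [-2.2  2.7]
pin [-30.4  89.8] pivot [-3.8 64.2] [-1.2 62.5] nose [18.1 44.6]
```

Results:
- **Seat:** refined to (578.5,-151.3,125), yaw -28°. The disc radius comes out at 33.6, against 34.
- **Key:** radius about 22, pointing 18.5° from the low side towards +y.
- **Pin:** 40.1 mm from the pivot, against 40, so the clamp is at 0.74 rad.

Now I'll grip the pin.

Request:
arm_command([
  {"hand": 135,"offset": [-1.04,3.0,0],"twist": 0},
  {"hand": 135,"offset": [-1.04,3.0,0],"twist": 0},
  {"hand": 135,"offset": [-1.04,3.0,0],"twist": 0},
  {"hand": 135,"offset": [0,0,1.0],"twist": 0},
  {"hand": 135,"offset": [0,0,1.0],"twist": 0},
], grip_force=30)

```text
clock: 5.25
position: [576.8, -50.7, 162.6]
ee_rot: [0.242, 0.97, -0.0, 0.001]
wrist_force: [-0.0, -0.0, -0.4]
grip_width: 40.7
grasp_force: 0.0
```

Request:
arm_command([
  {"hand": 135,"offset": [0,0,0.8],"twist": 0},
  {"hand": 135,"offset": [0,0,0.8],"twist": 0},
  {"hand": 180,"offset": [0,0,0],"twist": 0},
  {"hand": 255,"offset": [0,0,0],"twist": 0},
  {"hand": 255,"offset": [0,0,0],"twist": 0},
])

```text
clock: 5.67
position: [575.1, -51.3, 146.1]
ee_rot: [0.244, 0.97, 0.001, -0.001]
wrist_force: [-1.1, 3.1, -3.4]
grip_width: 10.8
grasp_force: 29.5
```

Request:
arm_command([
  {"hand": 255,"offset": [0,0,0],"twist": 0},
  {"hand": 255,"offset": [0,0,0],"twist": 0},
  {"hand": 255,"offset": [0,0,0],"twist": 0},
  {"hand": 255,"offset": [0,0,0],"twist": 0},
  {"hand": 255,"offset": [0,0,0],"twist": 0},
])

```text
clock: 6.08
position: [575.3, -51.3, 146.2]
ee_rot: [0.243, 0.97, 0.0, -0.001]
wrist_force: [-0.1, 4.3, -4.1]
grip_width: 10.1
grasp_force: 29.5
```

Request:
arm_command([
  {"hand": 255,"offset": [0.49,-0.77,0.25],"twist": 0},
  {"hand": 255,"offset": [0.27,-0.74,0.14],"twist": 0},
  {"hand": 255,"offset": [0.12,-0.58,0.06],"twist": 0},
  {"hand": 255,"offset": [0.04,-0.45,0.02],"twist": 0},
  {"hand": 255,"offset": [0,0,0],"twist": 0},
])

```text
clock: 6.5
position: [552.5, -67.6, 139.8]
ee_rot: [0.243, 0.97, 0.001, -0.004]
wrist_force: [-3.9, 7.3, -8.3]
grip_width: 10.6
grasp_force: 30.6
```

Request:
arm_command([
  {"hand": 255,"offset": [0,0,0],"twist": 0},
  {"hand": 150,"offset": [0,0,0],"twist": 0},
  {"hand": 150,"offset": [0,0,0],"twist": 0},
  {"hand": 150,"offset": [0,0,-2.5],"twist": 0},
  {"hand": 150,"offset": [0,0,-3.5],"twist": 0},
])

```text
clock: 6.92
position: [554.5, -70.2, 200.2]
ee_rot: [0.243, 0.97, -0.0, -0.002]
wrist_force: [0.7, -0.6, -0.8]
grip_width: 35.5
grasp_force: 0.0
```

```bash
python3 - <<'E'
from h import *
c=bot.capture("scene");np.savez("s2.npz",**c)
t=bot.capture("top");np.savez("t2.npz",**t)
f=lambda im,x,y,w,h:cv2.resize(im[y:y+h,x:x+w,::-1],(400,400),interpolation=cv2.INTER_CUBIC)
x0,y0=[int(v) for v in proj(t,[578,-152,125])];x1,y1=[int(v) for v in proj(c,[578,-152,125])];print(x0,y0,x1,y1)
cv2.imwrite("pics/c2.png",np.hstack([f(t["img"],x0-40,y0-40,80,80),f(c["img"],x1-40,y1-40,80,80)]))
E
```

```text
307 172 214 241
```

View pics/c2.png

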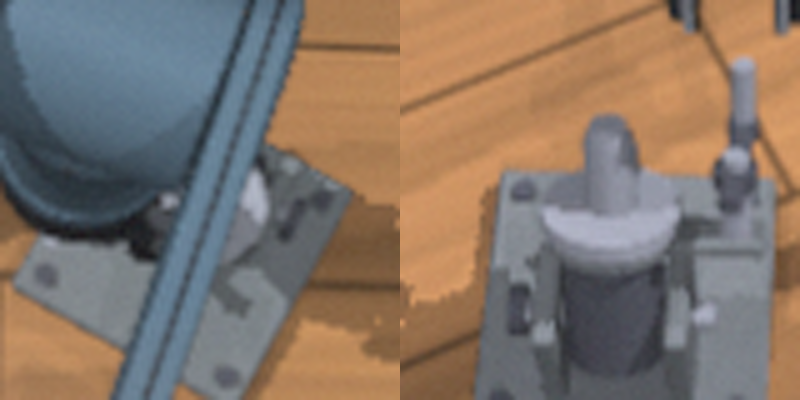

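The picture shows the clamp open: on the right, its pin at (743,75) is lined up with the pivot towards the low side. Now I'll look closely at the keyed head.

Request:
arm_command([
  {"hand": 0,"offset": [0,0,-4],"twist": 0},
  {"hand": 0,"offset": [0,0,-4],"twist": 0},
  {"hand": 0,"offset": [1.4,3.07,0],"twist": 0},
  {"hand": 0,"offset": [1.4,3.07,0],"twist": 0},
  {"hand": 0,"offset": [1.4,3.07,0],"twist": 0},
])

```text
clock: 7.43
position: [563.4, 30.9, 283.7]
ee_rot: [0.244, 0.97, -0.0, 0.003]
wrist_force: [-0.6, -0.6, 0.3]
grip_width: 85.0
grasp_force: 0.0
```

Request:
arm_command([
  {"hand": 0,"offset": [1.4,3.07,0],"twist": 0},
  {"hand": 0,"offset": [1.4,3.07,0],"twist": 0},
  {"hand": 0,"offset": [1.4,3.07,0],"twist": 0},
  {"hand": 0,"offset": [1.4,3.07,0],"twist": 0},
  {"hand": 0,"offset": [1.4,3.07,0],"twist": 0},
])

```text
clock: 7.85
position: [573.7, 200.8, 282.7]
ee_rot: [0.243, 0.97, 0.0, 0.002]
wrist_force: [1.1, -0.5, 0.8]
grip_width: 85.4
grasp_force: 0.0
```

Request:
arm_command([
  {"hand": 0,"offset": [1.4,3.07,0],"twist": 0},
  {"hand": 0,"offset": [1.4,3.07,0],"twist": 0},
  {"hand": 0,"offset": [0,0,1.5],"twist": 0.12},
  {"hand": 0,"offset": [0,0,1.5],"twist": 0.12},
  {"hand": 0,"offset": [0,0,1.5],"twist": 0.12},
])

```text
clock: 8.27
position: [578.1, 267.7, 237.0]
ee_rot: [0.415, 0.91, 0.001, 0.002]
wrist_force: [0.4, -0.2, -0.5]
grip_width: 85.3
grasp_force: 0.0
```

Request:
arm_command([
  {"hand": 0,"offset": [0,0,1.5],"twist": 0.11},
  {"hand": 0,"offset": [0,0,1.5],"twist": 0},
  {"hand": 0,"offset": [0,0,1.5],"twist": 0},
  {"hand": 0,"offset": [0,0,0],"twist": 0},
  {"hand": 0,"offset": [0,0,0],"twist": 0},
])

```text
clock: 8.68
position: [577.3, 266.6, 191.6]
ee_rot: [0.462, 0.887, -0.0, 0.0]
wrist_force: [-0.1, 0.0, 0.3]
grip_width: 85.2
grasp_force: 0.0
```

```bash
python3 - <<'E'
from h import *
w=bot.capture("wrist");np.savez("w3.npz",**w)
a,b=proj(w,[540,316,42]);print(a,b)
x0=int(np.clip(a-80,0,352));y0=int(np.clip(b-60,0,264));print(x0,y0)
cv2.imwrite("pics/w3.png",cv2.resize(w["img"][y0:y0+120,x0:x0+160,::-1],(800,600),interpolation=cv2.INTER_CUBIC))
E
```

```text
256.6638347948363 117.26865980942655
176 57
```

View pics/w3.png

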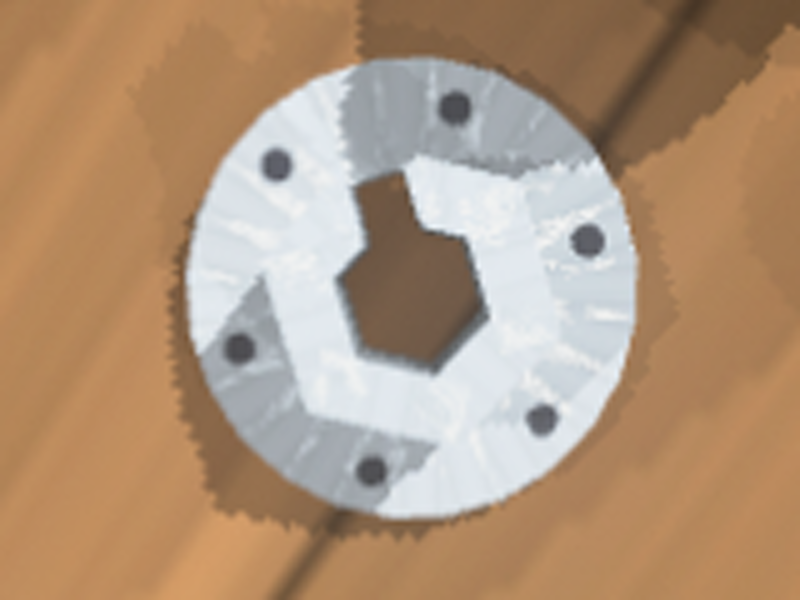

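The picture shows the keyed head: keyway out through the corner at (380,178), bore centre about (413,300), six holes around it. Next I'll compute its pose from the holes and keyway.

```bash
python3 - <<'E'
from h import *
np.set_printoptions(precision=2,suppress=True)
w=dict(np.load("w3.npz"));g=lambda p:(176+p[0]/5,57+p[1]/5)
H=np.array([onz(w,g(p),10)[:2] for p in[(455,108),(588,240),(542,418),(371,470),(238,348),(276,163)]])
c=H.mean(0);d=H-c;print("centre",c,"r",np.hypot(*d.T));a=np.degrees(np.arctan2(d[:,1],d[:,0]));print("hole ang",a%60,a)
for z,p in((42,(380,178)),(42,(383,205))):
    v=onz(w,g(p),z)[:2]-c;print("key",np.degrees(np.arctan2(v[1],v[0])),np.hypot(*v))
B=np.array([onz(w,g(p),42)[:2] for p in[(340,283),(487,318),(433,372),(358,353),(468,240)]]);print("bore corners r",np.hypot(*(B-c).T))
p,R,s=tool();yaw=np.degrees(np.arctan2(R[1,0],R[0,0]));print(p,yaw,"to head",R.T@(np.r_[c,0]-[*p[:2],0]),s["q"])
E
```

```text
centre [540.83 317.48] r [38.96 39.19 38.99 39.06 39.33 39.23]
hole ang [51.44 51.51 51.96 51.57 51.81 51.56] [ 111.44   51.51   -8.04  -68.43 -128.19  171.56]
key 139.81782713179896 22.986018777249644
key 142.19438450998 18.070965308226317
bore corners r [14.02 15.22 14.89 14.84 15.33]
[577.8  266.82 192.6 ] 124.93697526172186 to head [62.71 -1.29 -0.07] [ 0.26  0.44  1.37 -0.    1.33 -0.35]
```

Request:
arm_command([
  {"hand": 0,"offset": [3.14,-0.06,0],"twist": 0},
  {"hand": 0,"offset": [3.13,-0.07,0],"twist": 0},
  {"hand": 0,"offset": [0,0,3],"twist": -0.097},
  {"hand": 0,"offset": [0,0,3],"twist": -0.097},
  {"hand": 0,"offset": [0,0,3],"twist": -0.097},
])

```text
clock: 9.15
position: [541.5, 318.9, 103.5]
ee_rot: [0.326, 0.945, 0.002, 0.003]
wrist_force: [-0.4, 0.4, 0.3]
grip_width: 85.3
grasp_force: 0.0
```

Request:
arm_command([
  {"hand": 0,"offset": [0,0,2.5],"twist": 0},
  {"hand": 0,"offset": [0,0,2.5],"twist": 0},
  {"hand": 0,"offset": [0,0,2],"twist": 0},
  {"hand": 0,"offset": [0,0,1.2],"twist": 0},
  {"hand": 0,"offset": [0,0,0.65],"twist": 0},
])

```text
clock: 9.57
position: [540.2, 317.6, 12.5]
ee_rot: [0.329, 0.944, -0.0, 0.0]
wrist_force: [-0.4, 0.0, -0.1]
grip_width: 85.4
grasp_force: 0.0
```

Request:
arm_command([
  {"hand": 60,"offset": [0,0,0],"twist": 0},
  {"hand": 90,"offset": [0,0,0],"twist": 0},
  {"hand": 255,"offset": [0,0,0],"twist": 0},
  {"hand": 255,"offset": [0,0,0],"twist": 0},
  {"hand": 255,"offset": [0,0,0],"twist": 0},
], grip_force=30)

```text
clock: 9.98
position: [541.1, 318.0, 15.0]
ee_rot: [0.329, 0.944, 0.001, 0.001]
wrist_force: [-0.2, -1.3, 6.3]
grip_width: 51.5
grasp_force: 34.7
```

Gripped at 51.5 mm, which matches the 52 mm across flats. The tool only turns about the vertical, so I'll pre-tilt the head in the pads by pressing the underside of its rim, on the side away from the keyway, on the spindle tip. First, lift and carry.

Request:
arm_command([
  {"hand": 255,"offset": [0,0,-2],"twist": 0},
  {"hand": 255,"offset": [0,0,-4],"twist": 0},
  {"hand": 255,"offset": [0,0,-4],"twist": 0},
  {"hand": 255,"offset": [0,0,-4],"twist": 0},
  {"hand": 255,"offset": [0,0,-4],"twist": 0},
])

```text
clock: 10.4
position: [538.9, 317.4, 194.2]
ee_rot: [0.329, 0.944, -0.001, -0.001]
wrist_force: [1.1, 0.7, -5.8]
grip_width: 51.5
grasp_force: 34.3
```

Request:
arm_command([
  {"hand": 255,"offset": [0,0,-4],"twist": 0},
  {"hand": 255,"offset": [0,0,-2],"twist": 0},
  {"hand": 255,"offset": [-2.27,-3.05,0],"twist": 0},
  {"hand": 255,"offset": [-2.27,-3.05,0],"twist": 0},
  {"hand": 255,"offset": [-2.27,-3.05,0],"twist": 0},
])

```text
clock: 10.82
position: [535.5, 203.1, 253.0]
ee_rot: [0.328, 0.945, -0.0, -0.0]
wrist_force: [0.2, 0.2, -5.5]
grip_width: 51.6
grasp_force: 34.6
```

Request:
arm_command([
  {"hand": 255,"offset": [-2.27,-3.05,0],"twist": 0},
  {"hand": 255,"offset": [-2.27,-3.05,0],"twist": 0},
  {"hand": 255,"offset": [-2.27,-3.05,0],"twist": 0},
  {"hand": 255,"offset": [-2.27,-3.05,0],"twist": 0},
  {"hand": 255,"offset": [-2.27,-3.05,0],"twist": 0},
])

```text
clock: 11.23
position: [529.6, 12.2, 252.6]
ee_rot: [0.329, 0.944, 0.0, -0.001]
wrist_force: [0.4, -0.3, -5.0]
grip_width: 51.1
grasp_force: 34.6
```

Request:
arm_command([
  {"hand": 255,"offset": [-2.27,-3.05,0],"twist": 0},
  {"hand": 255,"offset": [-2.27,-3.05,0],"twist": 0},
  {"hand": 255,"offset": [-2.27,-3.05,0],"twist": 0},
  {"hand": 255,"offset": [-2.27,-3.05,0],"twist": 0},
  {"hand": 255,"offset": [0,0,0],"twist": -0.1},
])

```text
clock: 11.65
position: [525.4, -145.6, 252.4]
ee_rot: [0.284, 0.959, -0.002, 0.0]
wrist_force: [0.4, 0.4, -5.6]
grip_width: 51.5
grasp_force: 35.0
```

Request:
arm_command([
  {"hand": 255,"offset": [0,0,0],"twist": -0.1},
  {"hand": 255,"offset": [0,0,0],"twist": -0.1},
  {"hand": 255,"offset": [0,0,0],"twist": -0.1},
  {"hand": 255,"offset": [0,0,0],"twist": -0.1},
  {"hand": 255,"offset": [0,0,0],"twist": 0},
])

```text
clock: 12.07
position: [525.6, -138.1, 252.5]
ee_rot: [0.083, 0.997, 0.0, -0.001]
wrist_force: [-1.2, 0.3, -5.5]
grip_width: 51.5
grasp_force: 35.0
```

```bash
python3 - <<'E'
from h import *
p,R,s=tool();yaw=np.degrees(np.arctan2(R[1,0],R[0,0]));print(p,yaw,s["q"],s["grip_width"],s["wrist_force"])
tip=np.array([566.4,-144.8]);c=tip+40*R[:2,0];print("target",c,R.T@(np.r_[c,195]-p))
E
```

```text
[ 525.59801575 -138.08952509  252.48032298] 170.45913596038426 [-4.62378052e-01  2.34301340e-01  1.51488474e+00  1.95686671e-04
  1.39387856e+00 -1.86668906e+00] 51.5245021605765 [-1.19048928  0.34624864 -5.45458375]
target [ 526.95333057 -138.16996627] [-1.42760522  0.11005691 57.4785239 ]
```

Request:
arm_command([
  {"hand": 255,"offset": [0,0,3],"twist": 0},
  {"hand": 255,"offset": [0,0,2.5],"twist": 0},
  {"hand": 255,"offset": [0,0,1],"twist": 0},
  {"hand": 255,"offset": [0,0,0.3],"twist": 0},
  {"hand": 255,"offset": [0,0,0.3],"twist": 0},
], grip_force=25)

```text
clock: 12.48
position: [525.0, -137.8, 182.8]
ee_rot: [0.086, 0.996, 0.0, -0.001]
wrist_force: [-11.2, 3.2, 14.2]
grip_width: 51.5
grasp_force: 37.4
```

Request:
arm_command([
  {"hand": 255,"offset": [0,0,0.2],"twist": 0},
  {"hand": 255,"offset": [0,0,0.2],"twist": 0},
  {"hand": 255,"offset": [0,0,0.2],"twist": 0},
  {"hand": 255,"offset": [0,0,0.2],"twist": 0},
  {"hand": 255,"offset": [0,0,0],"twist": 0},
])

```text
clock: 12.9
position: [523.8, -137.7, 177.2]
ee_rot: [0.085, 0.996, -0.0, -0.002]
wrist_force: [-15.5, 4.2, 15.5]
grip_width: 51.3
grasp_force: 39.1
```

Request:
arm_command([
  {"hand": 255,"offset": [0,0,0.2],"twist": 0},
  {"hand": 255,"offset": [0,0,0.2],"twist": 0},
  {"hand": 255,"offset": [0,0,0.2],"twist": 0},
  {"hand": 255,"offset": [0,0,0.2],"twist": 0},
  {"hand": 255,"offset": [0,0,0],"twist": 0},
])

```text
clock: 13.32
position: [522.5, -137.4, 168.8]
ee_rot: [0.085, 0.996, 0.0, -0.003]
wrist_force: [-19.4, 4.5, 16.9]
grip_width: 51.6
grasp_force: 42.0
```

```bash
python3 - <<'E'
from h import *
c=bot.capture("scene");w=bot.capture("wrist");np.savez("s4.npz",**c);np.savez("w4.npz",**w)
x1,y1=[int(v) for v in proj(c,[535,-140,170])];print(x1,y1)
a=cv2.resize(c["img"][y1-45:y1+45,x1-50:x1+50,::-1],(444,400),interpolation=cv2.INTER_CUBIC)
b=cv2.resize(w["img"][194:,116:396,::-1],(356,242));b=np.vstack([b,np.zeros((158,356,3),np.uint8)])
cv2.imwrite("pics/c4.png",np.hstack([a,b]))
E
```

```text
210 216
```

View pics/c4.png

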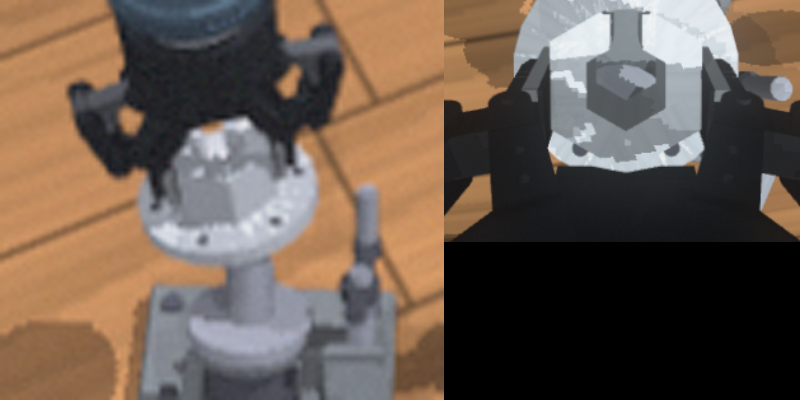

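The picture shows the head tilted in the pads as intended, keyway side down, with its rim resting on the spindle tip. I'll measure the tilt and offset, then work out the approach.

```bash
python3 - <<'E'
from h import *
from scipy.optimize import least_squares
np.set_printoptions(precision=2,suppress=True)
w=dict(np.load("w4.npz"));p,R,s=tool()
g=lambda x,y:(116+(x-444)*280/356,194+y*190/242)
obs=[((587,67),(7.8,13.5)),((665,67),(7.8,-13.5)),((587,108),(-7.8,13.5)),((665,108),(-7.8,-13.5)),((626,131),(-15.5,0))]
ys=R.T@(w["T"][:3,:3]@[1,0,0]);print("cam x in tool",ys)
def pt(v,a):  # hub-top point in tool frame; centre (cx,cz), tilt th about tool y, key side down
    cx,cz,th=v;sx,sy=a;return np.array([cx+sx*np.cos(th),-sy if ys[1]>0 else sy,cz+sx*np.sin(th)])
f=lambda v:np.ravel([proj(w,p+R@pt(v,a))-g(*q) for q,a in obs])
r=least_squares(f,[5,-26,.45]);print("top centre tool x,z, tilt deg",r.x[:2],np.degrees(r.x[2]),"resid",f(r.x))
cx,cz,th=r.x;print("underside centre in tool",cx-42*np.sin(th),cz+42*np.cos(th))
for d in(24,26,28):
    g2=least_squares(lambda v:f([v[0],v[1],np.radians(d)]),[5,-26]);print(d,g2.x,g2.cost)
E
```

```text
cam x in tool [-0.  1.  0.]
top centre tool x,z, tilt deg [  4.14 -26.97] 8.27608468689924 resid [-1.37 -0.42 -1.1  -0.43 -0.73  0.94 -1.66  0.94 -1.18 -1.02]
underside centre in tool -1.905751470796213 14.590406468688972
24 [  2.57 -23.56] 9.353651425672824
26 [  2.48 -23.35] 9.788298889978245
28 [  2.43 -23.2 ] 10.110078002131017
```

```bash
python3 - <<'E'
from h import *
from scipy.optimize import least_squares
np.set_printoptions(precision=2,suppress=True)
w=dict(np.load("w4.npz"));c=dict(np.load("s4.npz"));p,R,s=tool()
gw=lambda x,y:(116+(x-444)*280/356,194+y*190/242)
gs=lambda x,y:(160+x*100/444,171+y*90/400)
# orange table vs grey: refine outline of flange by colour mask in the scene crop
im=c["img"];hsv=cv2.cvtColor(im,cv2.COLOR_RGB2HSV);m=(hsv[...,1]<60)&(hsv[...,2]>120)
P=[]
for y in range(200,231,3):
    xs=[x for x in range(185,235) if m[y,x]]
    if xs: P.append((y,xs[0],xs[-1]))
print(P)
S=[gs(*q) for q in[(140,215),(150,236),(180,256),(215,264)]]   # underside edge h=0
bore=[((587,67),(7.8,-13.5)),((665,67),(7.8,13.5)),((587,108),(-7.8,-13.5)),((665,108),(-7.8,13.5)),((626,131),(-15.5,0)),((549,45),None)]
rim=[gw(*q) for q in[(513,55),(739,50)]]                      # top edge h=10
hub=[gw(549,90),gw(703,90)]
def loc(cam,px,v,h):
    cx,cz,th=v;ax=np.array([np.sin(th),0,-np.cos(th)]);ex=np.array([np.cos(th),0,np.sin(th)])
    o,d=ray(cam,px);o=R.T@(o-p)-(np.array([cx,0,cz])+ax*(h-42));d=R.T@d
    q=o-d*(o@ax)/(d@ax);return np.array([q@ex,q[1]])
def f(v):
    e=[loc(w,gw(*a),v,42)-b for a,b in bore if b]
    e+=[[np.hypot(*loc(c,q,v,0))-48] for q in S]+[[np.hypot(*loc(w,q,v,10))-48] for q in rim]
    return np.concatenate(e)
for d in(10,15,20,23,26,29,32):
    g=least_squares(lambda v:f([v[0],v[1],np.radians(d)]),[5,-26]);print(d,g.x,g.cost,f([*g.x,np.radians(d)])[10:])
E
```

```text
[(200, 203, 217), (203, 202, 226), (206, 200, 229), (209, 200, 230), (212, 192, 231), (215, 191, 231), (218, 191, 230), (221, 192, 229), (224, 194, 226), (227, 197, 222), (230, 204, 221)]
10 [  6.77 -31.15] 9.997719543930407 [-3.03 -1.85 -0.96  1.25 -0.86  0.32]
15 [  7.01 -31.3 ] 13.494864359974068 [-3.08 -2.57 -1.3   1.62 -0.6   0.73]
20 [  6.99 -31.07] 17.976581661864017 [-2.79 -3.39 -1.7   2.14  0.    1.49]
23 [  6.85 -30.73] 21.670594450701707 [-2.33 -3.91 -1.99  2.55  0.54  2.11]
26 [  6.65 -30.24] 26.964914788682172 [-1.51 -4.44 -2.3   3.08  1.2   2.87]
29 [  6.39 -29.65] 35.45237701986456 [-0.19 -4.93 -2.59  3.82  1.98  3.74]
32 [  6.11 -28.98] 50.615395655136375 [ 1.82 -5.32 -2.79  4.94  2.87  4.72]
```

```bash
python3 - <<'E'
from h import *
from scipy.optimize import least_squares
np.set_printoptions(precision=2,suppress=True)
w=dict(np.load("w4.npz"));p,R,s=tool();print(p,s["wrist_force"])
hsv=cv2.cvtColor(w["img"],cv2.COLOR_RGB2HSV);m=((hsv[...,1]<60)&(hsv[...,2]>110)).astype(np.uint8)
n,l,st,ce=cv2.connectedComponentsWithStats(m);k=l[215,215] or l[205,240];print(st[k])
c=(l==k).astype(np.uint8);cn=max(cv2.findContours(c,0,2)[0],key=len)[:,0]
O=cn[(cn[:,1]<225)];O=O[(np.abs(O[:,0]-260)<100)];hull=cv2.convexHull(O)[:,0];hull=hull[hull[:,1]<222];print(hull.tolist())
gw=lambda x,y:(116+(x-444)*280/356,194+y*190/242)
bore=[((587,67),(7.8,-13.5)),((665,67),(7.8,13.5)),((587,108),(-7.8,-13.5)),((665,108),(-7.8,13.5)),((626,131),(-15.5,0))]
ang=np.radians(np.arange(0,360,1))
def pts(v,h):
    cx,cz,th=v;ax=np.array([np.sin(th),0,-np.cos(th)]);ex=np.array([np.cos(th),0,np.sin(th)])
    o=np.array([cx,0,cz])+ax*(h-42);return o+48*(np.cos(ang)[:,None]*ex+np.sin(ang)[:,None]*np.array([0,1,0]))
def b(v,a):
    cx,cz,th=v;return np.array([cx+a[0]*np.cos(th),a[1],cz+a[0]*np.sin(th)])
for d in(0,5,10,15,20,23,26,29,32):
    t=np.radians(d);g=least_squares(lambda v:np.ravel([proj(w,p+R@b([*v,t],a))-gw(*q) for q,a in bore]),[5,-26])
    v=[*g.x,t];Q=np.array([proj(w,p+R@q) for h in(0,10) for q in pts(v,h)])
    Q=Q[Q[:,1]<222];print(d,g.x,g.cost,"rim top",Q[:,1].min(),"left",Q[:,0].min(),"right",Q[:,0].max())
print("obs top",hull[:,1].min(),hull[:,0].min(),hull[:,0].max())
E
```

```text
[ 522.45 -137.35  168.76] [-19.64   3.66  16.15]
[  171   145   177   185 20013]
[[273, 160], [277, 161], [292, 165], [342, 188], [174, 221], [176, 215], [208, 147], [209, 146], [211, 145]]
0 [  5.46 -29.72] 9.014450103016715 rim top 141.06962712920708 left 168.83136670475142 right 347.4288955808384
5 [  4.64 -28.01] 5.922200509090777 rim top 148.54538241091763 left 171.27908010164077 right 345.00413520111044
10 [  3.9  -26.46] 5.569894669847015 rim top 155.62342744986705 left 173.79347942934368 right 342.51597666785733
15 [  3.28 -25.16] 6.662802574010235 rim top 161.91584802705412 left 176.41788539696654 right 339.9161847487066
20 [  2.82 -24.14] 8.228632945281472 rim top 168.23398616154793 left 179.67009325887807 right 336.68480717585123
23 [  2.62 -23.68] 9.099753150989347 rim top 172.03596278523693 left 181.48891316515113 right 334.8783909381715
26 [  2.48 -23.35] 9.788298889978245 rim top 175.84858960716463 left 183.3368129837458 right 333.04204842570704
29 [  2.41 -23.15] 10.22430727235589 rim top 179.67538394588323 left 185.9575091310823 right 331.18100693331996
32 [  2.41 -23.07] 10.368474840066797 rim top 183.52112415178973 left 187.8991989698593 right 328.499628822006
obs top 145 174 342
```

The rim outline gives only about 12° of tilt, so I'll press further.

Request:
arm_command([
  {"hand": 255,"offset": [0,0,0.25],"twist": 0},
  {"hand": 255,"offset": [0,0,0.25],"twist": 0},
  {"hand": 255,"offset": [0,0,0.25],"twist": 0},
  {"hand": 255,"offset": [0,0,0.25],"twist": 0},
  {"hand": 255,"offset": [0,0,0],"twist": 0},
])

```text
clock: 13.83
position: [522.2, -137.2, 158.4]
ee_rot: [0.085, 0.996, 0.0, -0.004]
wrist_force: [-19.5, 4.2, 15.6]
grip_width: 51.3
grasp_force: 43.6
```

```bash
cat > tilt.py <<'E'
from h import *
from scipy.optimize import least_squares
np.set_printoptions(precision=2,suppress=True)
def rim(w):
    "outline of the light head against the brown table: left, right columns and top row near the middle"
    hsv=cv2.cvtColor(w["img"],cv2.COLOR_RGB2HSV);m=((hsv[...,1]<60)&(hsv[...,2]>110))
    top=np.median([np.argmax(m[100:,x])+100 for x in range(250,270)])
    row=[(y,np.where(m[y,150:370])[0]) for y in range(180,225,4)]
    return top,min(r[0] for _,r in row if len(r))+150,max(r[-1] for _,r in row if len(r))+150
ang=np.radians(np.arange(0,360,2))
def pred(w,p,R,v):
    cx,cz,th=v;ax=np.array([np.sin(th),0,-np.cos(th)]);ex=np.array([np.cos(th),0,np.sin(th)])
    o=np.array([cx,0,cz])-42*ax
    Q=np.array([proj(w,p+R@(o+h*ax+48*(np.cos(a)*ex+np.sin(a)*np.array([0,1,0])))) for h in(0,10) for a in ang])
    return np.array([Q[:,1].min(),Q[:,0].min(),Q[:,0].max()])
E
python3 - <<'E'
from tilt import *
w=bot.capture("wrist");np.savez("w5.npz",**w);p,R,s=tool();print(p,s["wrist_force"])
print("prev",rim(dict(np.load("w4.npz"))),"now",rim(w))
hsv=cv2.cvtColor(w["img"],cv2.COLOR_RGB2HSV)
for x in(240,250,270): print(x,[(y,*hsv[y,x,1:].tolist()) for y in range(140,186,4)])
for d in(10,15,20,25,30): print(d,pred(w,p,R,[4,-26,np.radians(d)]),pred(w,p,R,[6,-22,np.radians(d)]))
E
```

```text
[ 522.17 -137.2   158.45] [-20.05   3.62  14.63]
prev (np.float64(159.0), np.int64(174), np.int64(344)) now (np.float64(163.0), np.int64(175), np.int64(345))
240 [(140, 128, 189), (144, 128, 187), (148, 127, 185), (152, 125, 183), (156, 7, 103), (160, 19, 146), (164, 16, 145), (168, 20, 167), (172, 12, 228), (176, 12, 228), (180, 13, 229), (184, 13, 230)]
250 [(140, 127, 187), (144, 126, 184), (148, 125, 182), (152, 125, 180), (156, 125, 178), (160, 13, 121), (164, 19, 148), (168, 16, 225), (172, 15, 226), (176, 13, 227), (180, 3, 239), (184, 15, 228)]
270 [(140, 128, 184), (144, 125, 181), (148, 126, 180), (152, 125, 177), (156, 123, 179), (160, 124, 198), (164, 100, 158), (168, 14, 226), (172, 12, 226), (176, 16, 226), (180, 14, 223), (184, 15, 226)]
10 [155.31 171.82 344.52] [150.56 173.5  342.87]
15 [160.9  172.   344.35] [156.16 173.66 342.71]
20 [166.82 172.   344.36] [162.08 173.66 342.72]
25 [173.03 171.81 344.54] [168.27 173.47 342.91]
30 [179.49 171.46 344.9 ] [174.7  173.13 343.25]
```

```bash
python3 - <<'E'
from h import *
c=bot.capture("scene");np.savez("s5.npz",**c);w=dict(np.load("w5.npz"))
a=cv2.resize(c["img"][165:255,160:250,::-1],(400,400),interpolation=cv2.INTER_CUBIC)
b=cv2.resize(w["img"][150:340,165:355,::-1],(400,400),interpolation=cv2.INTER_CUBIC)
cv2.imwrite("pics/c5.png",np.hstack([cv2.resize(w["img"][150:340,165:355,::-1],(500,500),interpolation=cv2.INTER_CUBIC),np.vstack([cv2.resize(a,(300,300)),np.zeros((200,300,3),np.uint8)])]))
E
```

```text
(no output)
```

View pics/c5.png

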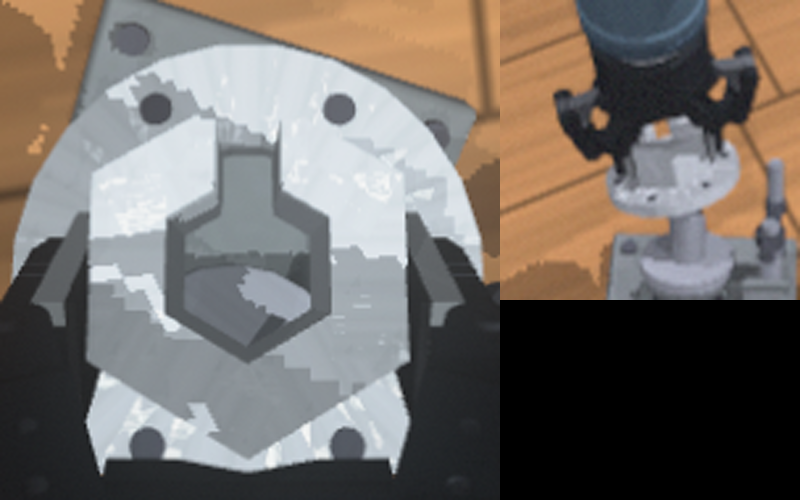

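The picture clearly shows the four bolt holes at (156,109), (340,109), (147,445) and (347,440), the hub corners, and the bore lined up with the keyway. I'll fit the tilt from these known points.

```bash
python3 - <<'E'
from tilt import *
w=dict(np.load("w5.npz"));p,R,s=tool()
g=lambda x,y:np.array([165+x/2.632,150+y/2.632])
F=[((156,109),(33.8,-19.5,10)),((340,109),(33.8,19.5,10)),((147,443),(-33.8,-19.5,10)),((347,440),(-33.8,19.5,10)),
((90,178),(15,-26,42)),((405,178),(15,26,42)),((88,360),(-15,-26,42)),((410,360),(-15,26,42)),((248,458),(-30,0,42)),((167,313),(-7.8,-13.5,42)),((330,313),(-7.8,13.5,42)),((248,362),(-15.6,0,42))]
def q(v,a):
    M=Ro.from_euler("xyz",[v[4],-v[2],v[5]]).as_matrix()   # head axes in a z-up tool frame (x, -y, -z)
    u=M@np.array([a[0],-a[1],a[2]-42.]);return np.array([v[0]+u[0],v[3]-u[1],v[1]-u[2]])
f=lambda v:np.ravel([proj(w,p+R@q(v,a))-g(*x) for x,a in F])
for s0 in(.3,-.3):
    r=least_squares(f,[5,-26,s0,0,0,0]);v=r.x
    print("cx,cz",v[:2],"y",v[3],"tilt,roll,yaw deg",np.degrees(v[[2,4,5]]),"rms",np.sqrt(2*r.cost/24));
    print("underside",q(v,(0,0,0)))
print(f(v).reshape(-1,2))
E
```

```text
cx,cz [ 10.49 -27.77] y 0.6321370593722717 tilt,roll,yaw deg [-28.33   0.25   0.01] rms 0.6323253186680423
underside [-9.44  0.45  9.2 ]
cx,cz [ 10.49 -27.77] y 0.6321365902490594 tilt,roll,yaw deg [-28.33   0.25   0.01] rms 0.6323253186678486
underside [-9.44  0.45  9.2 ]
[[ 0.1  -0.28]
 [-0.6  -0.26]
 [ 0.72 -0.35]
 [-0.31  0.71]
 [ 1.56 -0.97]
 [-1.09 -0.97]
 [-0.28 -0.04]
 [-0.29 -0.14]
 [ 0.17  0.09]
 [-0.62  0.62]
 [ 0.47  0.59]
 [ 0.14  0.89]]
```

The fit is good (rms 0.6 px): tilt 28.3°, roll 0, underside centre at tool (-9.4, 0.5, 9.2). Next: lift, twist to yaw 135.5° and compute the approach.

Request:
arm_command([
  {"hand": 255,"offset": [0,0,-1],"twist": 0},
  {"hand": 255,"offset": [0,0,-2],"twist": 0},
  {"hand": 255,"offset": [0,0,-3],"twist": 0},
  {"hand": 255,"offset": [0,0,-3],"twist": 0},
  {"hand": 255,"offset": [0,0,0],"twist": 0.11},
])

```text
clock: 14.35
position: [529.8, -139.9, 254.0]
ee_rot: [0.14, 0.99, -0.002, 0.006]
wrist_force: [1.5, -0.8, -4.5]
grip_width: 51.4
grasp_force: 41.3
```

Request:
arm_command([
  {"hand": 255,"offset": [0,0,0],"twist": 0.1},
  {"hand": 255,"offset": [0,0,0],"twist": 0.1},
  {"hand": 255,"offset": [0,0,0],"twist": 0.1},
  {"hand": 255,"offset": [0,0,0],"twist": 0.1},
  {"hand": 255,"offset": [0,0,0],"twist": 0.1},
])

```text
clock: 14.77
position: [526.7, -138.4, 247.2]
ee_rot: [0.383, 0.924, 0.0, 0.001]
wrist_force: [-0.1, 0.6, -5.3]
grip_width: 51.4
grasp_force: 41.1
```

Request:
arm_command([
  {"hand": 255,"offset": [0,0,0],"twist": 0},
  {"hand": 255,"offset": [0,0,0],"twist": 0},
  {"hand": 255,"offset": [0,0,0],"twist": 0},
  {"hand": 255,"offset": [0,0,0],"twist": 0},
  {"hand": 255,"offset": [0,0,0],"twist": 0},
])

```text
clock: 15.18
position: [526.2, -138.4, 246.2]
ee_rot: [0.38, 0.925, 0.0, 0.0]
wrist_force: [-0.3, -0.1, -4.7]
grip_width: 51.2
grasp_force: 41.1
```

```bash
cat > plan.py <<'E'
from h import *
np.set_printoptions(precision=2,suppress=True)
S=np.array([578.5,-151.3,125.]);Fr=frame()
def plan(o,hs,lat=0.5):
    p,R,s=tool();print(p,np.degrees(np.arctan2(R[1,0],R[0,0])),s["wrist_force"],s["grip_width"])
    th=np.radians(28.3);ax=R@np.array([np.sin(th),0,-np.cos(th)])   # head axis in world
    print("axis err deg",np.degrees(np.arccos(ax@Fr[:,2])))
    last=p
    for h in hs:
        m=max(46-h,0)*lat                    # match axes at mid engagement
        org=S+Fr[:,2]*(h+m)-ax*m
        t=org-R@np.array(o);print("h",h,"TCP",t,"step tool cm",R.T@(t-last)/10);last=t
E
python3 - <<'E'
from tilt import *
from plan import plan
plan([-9.4,.45,9.2],[60,50,40,30,20,10])
w=bot.capture("wrist");np.savez("w6.npz",**w)
# recheck holes after the lift: dark blobs near predicted spots
p,R,s=tool();th=np.radians(28.3);ax=np.array([np.sin(th),0,-np.cos(th)]);ex=np.array([np.cos(th),0,np.sin(th)])
g=cv2.cvtColor(w["img"],cv2.COLOR_RGB2GRAY)
for a in((33.8,-19.5),(33.8,19.5)):
    u=proj(w,p+R@(np.array([-9.44,.45,9.2])+10*ax+a[0]*ex+a[1]*np.array([0,1,0])));x,y=u.round().astype(int)
    P=g[y-9:y+10,x-9:x+10];m=(P<110);yy,xx=np.where(m);print("pred",u,"obs",x-9+xx.mean(),y-9+yy.mean(),m.sum())
E
```

```text
[ 526.23 -138.35  246.24] 135.38237695801757 [-0.33 -0.14 -4.68] 51.242435712528234
axis err deg 7.793222882701003
h 60 TCP [ 547.03 -132.01  187.42] step tool cm [-1.03  1.91  5.88]
h 50 TCP [ 551.11 -134.18  178.55] step tool cm [-0.44  0.13  0.89]
h 40 TCP [ 554.97 -136.7   169.7 ] step tool cm [-0.45  0.09  0.89]
h 30 TCP [ 558.7  -139.44  160.86] step tool cm [-0.46  0.07  0.88]
h 20 TCP [ 562.43 -142.19  152.02] step tool cm [-0.46  0.07  0.88]
h 10 TCP [ 566.15 -144.94  143.19] step tool cm [-0.46  0.07  0.88]
pred [224.92 191.24] obs 223.8876404494382 190.76404494382024 89
pred [294.1  191.23] obs 293.7083333333333 190.86458333333334 96
```

Request:
arm_command([
  {"hand": 255,"offset": [-1.03,1.91,0],"twist": 0},
  {"hand": 255,"offset": [0,0,3],"twist": 0},
  {"hand": 255,"offset": [0,0,2.4],"twist": 0},
  {"hand": 255,"offset": [0,0,0.48],"twist": 0},
  {"hand": 255,"offset": [0,0,0],"twist": 0},
])

```text
clock: 15.65
position: [545.5, -131.3, 185.3]
ee_rot: [0.38, 0.925, 0.0, -0.003]
wrist_force: [-0.2, 0.0, -4.9]
grip_width: 51.5
grasp_force: 40.9
```

Request:
arm_command([
  {"hand": 255,"offset": [-0.22,0.07,0.45],"twist": 0},
  {"hand": 255,"offset": [-0.22,0.06,0.44],"twist": 0},
  {"hand": 255,"offset": [-0.22,0.05,0.45],"twist": 0},
  {"hand": 255,"offset": [-0.23,0.04,0.44],"twist": 0},
  {"hand": 255,"offset": [0,0,0],"twist": 0},
])

```text
clock: 16.07
position: [555.0, -137.1, 169.0]
ee_rot: [0.38, 0.925, -0.0, -0.0]
wrist_force: [-0.9, 0.1, -5.4]
grip_width: 51.4
grasp_force: 41.0
```

Request:
arm_command([
  {"hand": 255,"offset": [-0.15,0.02,0.3],"twist": 0},
  {"hand": 255,"offset": [-0.15,0.02,0.29],"twist": 0},
  {"hand": 255,"offset": [-0.15,0.02,0.29],"twist": 0},
  {"hand": 255,"offset": [0,0,0],"twist": 0},
  {"hand": 255,"offset": [0,0,0],"twist": 0},
])

```text
clock: 16.48
position: [558.5, -139.4, 160.5]
ee_rot: [0.38, 0.925, 0.0, -0.0]
wrist_force: [0.4, 0.3, -5.2]
grip_width: 50.9
grasp_force: 41.0
```

It reached h = 30 with no contact force. I'll go on, over the key.

Request:
arm_command([
  {"hand": 255,"offset": [-0.15,0.02,0.3],"twist": 0},
  {"hand": 255,"offset": [-0.15,0.02,0.29],"twist": 0},
  {"hand": 255,"offset": [-0.15,0.02,0.29],"twist": 0},
  {"hand": 255,"offset": [0,0,0],"twist": 0},
  {"hand": 255,"offset": [0,0,0],"twist": 0},
])

```text
clock: 16.9
position: [563.0, -141.7, 152.8]
ee_rot: [0.38, 0.925, 0.001, 0.001]
wrist_force: [0.6, 4.9, 3.0]
grip_width: 51.7
grasp_force: 42.1
```

Request:
arm_command([
  {"hand": 255,"offset": [-0.15,0.02,0.3],"twist": 0},
  {"hand": 255,"offset": [-0.15,0.02,0.29],"twist": 0},
  {"hand": 255,"offset": [-0.15,0.02,0.29],"twist": 0},
  {"hand": 255,"offset": [0,0,0],"twist": 0},
  {"hand": 255,"offset": [0,0,0],"twist": 0},
], grip_force=20)

```text
clock: 17.32
position: [566.8, -145.3, 149.2]
ee_rot: [0.38, 0.925, -0.0, 0.003]
wrist_force: [-9.5, 5.8, 33.1]
grip_width: 51.7
grasp_force: 66.4
```

```bash
python3 - <<'E'
from tilt import *
w=bot.capture("wrist");np.savez("w7.npz",**w)
p,R,s=tool();print(p,s["wrist_force"],s["ft_torque"])
th=np.radians(28.3);ax=np.array([np.sin(th),0,-np.cos(th)]);ex=np.array([np.cos(th),0,np.sin(th)])
g=cv2.cvtColor(w["img"],cv2.COLOR_RGB2GRAY)
for a in((33.8,-19.5),(33.8,19.5)):
    u=proj(w,p+R@(np.array([-9.44,.45,9.2])+10*ax+a[0]*ex+a[1]*np.array([0,1,0])));x,y=u.round().astype(int)
    P=g[y-10:y+11,x-10:x+11];m=(P<110);yy,xx=np.where(m);print("pred",u,"obs",x-10+xx.mean(),y-10+yy.mean(),m.sum())
E
```

```text
[ 566.79 -145.27  149.16] [-10.1    6.99  31.99] [1.66 1.8  0.05]
pred [224.95 191.3 ] obs 221.80645161290323 184.41935483870967 62
pred [294.14 191.27] obs 291.0 183.75 8
```

It resists at about h = 20, where the key widens and the 8° roll error matters. I'll relieve the load and let go gently, so the head aligns itself on the spindle.

Request:
arm_command([
  {"hand": 255,"offset": [0.1,0,-0.3],"twist": 0},
  {"hand": 255,"offset": [0.1,0,-0.2],"twist": 0},
  {"hand": 80,"offset": [0,0,0],"twist": 0},
  {"hand": 75,"offset": [0,0,0],"twist": 0},
  {"hand": 70,"offset": [0,0,0],"twist": 0},
])

```text
clock: 17.78
position: [563.7, -143.7, 147.3]
ee_rot: [0.38, 0.925, -0.0, -0.001]
wrist_force: [0.7, -0.3, 0.3]
grip_width: 61.9
grasp_force: 0.0
```

Request:
arm_command([
  {"hand": 70,"offset": [0,0,0],"twist": 0},
  {"hand": 70,"offset": [0,0,0],"twist": 0},
  {"hand": 70,"offset": [0,0,0],"twist": 0},
  {"hand": 70,"offset": [0,0,0],"twist": 0},
  {"hand": 70,"offset": [0,0,0],"twist": 0},
])

```text
clock: 18.2
position: [564.2, -143.5, 147.9]
ee_rot: [0.38, 0.925, -0.0, -0.0]
wrist_force: [-0.0, -0.1, 0.1]
grip_width: 61.9
grasp_force: 0.0
```

```bash
python3 - <<'E'
from tilt import *
w=bot.capture("wrist");np.savez("w8.npz",**w);p,R,s=tool();print(p,s["wrist_force"])
S=np.array([578.5,-151.3,125.]);F=frame();psi=np.radians(161.5)
k=F@[np.cos(psi),np.sin(psi),0];n=F[:,2];l=np.cross(n,k)
g=cv2.cvtColor(w["img"],cv2.COLOR_RGB2GRAY)
# dark round holes in the light flange
hsv=cv2.cvtColor(w["img"],cv2.COLOR_RGB2HSV)
m=((g<105)&(hsv[...,1]<90)).astype(np.uint8);nn,lb,st,ce=cv2.connectedComponentsWithStats(m)
print("blobs",[(ce[i].round(1).tolist(),int(st[i,4])) for i in range(1,nn) if 40<st[i,4]<260 and 120<ce[i,1]<320 and 160<ce[i,0]<360])
for h in(0,10,20,26):
    print(h,[proj(w,S+n*(h+10)+39*(np.cos(a)*k+np.sin(a)*l)).round(1).tolist() for a in np.radians([30,-30])])
top=rim(w);print(top)
E
```

```text
[ 564.22 -143.54  148.  ] [-0.16  0.35  0.94]
blobs [([307.3, 121.4], 150), ([184.2, 158.6], 138), ([209.4, 191.3], 43), ([303.5, 195.1], 74), ([198.4, 202.4], 58), ([280.1, 246.6], 139), ([226.8, 303.4], 104), ([293.6, 312.1], 114)]
0 [[236.2, 194.0], [299.7, 196.4]]
10 [[232.7, 190.9], [299.8, 193.5]]
20 [[228.7, 187.6], [299.8, 190.1]]
26 [[226.1, 185.4], [299.8, 187.9]]
(np.float64(119.0), np.int64(178), np.int64(369))
```

```bash
python3 - <<'E'
from tilt import *
w=dict(np.load("w8.npz"));S=np.array([578.5,-151.3,125.]);F=frame()
g=cv2.cvtColor(w["img"],cv2.COLOR_RGB2GRAY).astype(int)
np.set_printoptions(precision=1,suppress=True)
n=F[:,2]
for dp in(150,156,161.5,167):
  k=F@[np.cos(np.radians(dp)),np.sin(np.radians(dp)),0];l=np.cross(n,k)
  for h in(0,10,20,26):
    U=[proj(w,S+n*(h+10)+39*(np.cos(a)*k+np.sin(a)*l)) for a in np.radians([30,-30,150,-150])]
    print(dp,h,np.array(U).ravel())
print(g[180:212:2,216:250:2]);
E
```

```text
150 0 [247.9 189.3 310.2 204.4 217.8 298.5 281.9 318.5]
150 10 [245.  186.  310.8 201.9 213.  301.5 280.8 322.9]
150 20 [241.7 182.3 311.6 199.  207.6 304.9 279.6 327.9]
150 26 [239.6 179.9 312.  197.2 204.  307.1 278.8 331.2]
156 0 [241.7 191.4 304.9 200.  222.7 303.4 288.7 316.4]
156 10 [238.4 188.3 305.2 197.2 218.2 306.8 288.1 320.7]
156 20 [234.8 184.7 305.6 194.1 213.1 310.5 287.3 325.5]
156 26 [232.4 182.4 305.9 192.  209.7 313.  286.9 328.8]
161.5 0 [236.2 194.  299.7 196.4 227.7 307.5 294.8 313.8]
161.5 10 [232.7 190.9 299.8 193.5 223.4 311.1 294.5 318. ]
161.5 20 [228.7 187.6 299.8 190.1 218.6 315.1 294.2 322.6]
161.5 26 [226.1 185.4 299.8 187.9 215.4 317.8 294.  325.7]
167 0 [231.  197.  294.3 193.4 233.  311.1 300.5 310.6]
167 10 [227.2 194.1 294.  190.3 229.1 314.9 300.6 314.6]
167 20 [222.9 191.  293.7 186.8 224.6 319.2 300.7 319. ]
167 26 [220.  188.9 293.5 184.5 221.6 322.1 300.8 322. ]
[[141 141 142 142 142 141 186 223 226 227 226 225 221 222 224 225 222]
 [141 142 143 143 174 221 221 223 226 227 226 226 223 222 232 229 221]
 [141 142 142 193 224 224 223 221 225 226 
[... 252 characters left out ...]
226 226 225 222 222 231 223 168 102 103 105 106 115 235 239]
 [225 226 227 227 226 224 221 227 225 222 137 104 105  99 204 227 238]
 [223 225 226 227 226 226 223 221 224 222 223 198 205 224 225 224 231]
 [221 223 226 227 227 225 225 222 225 223 222 226 227 228 227 230 213]
 [225 222 225 226 226 226 226 225 222 224 222 226 229 230 227 229 230]
 [228 233 224 225 226 227 226 225 224 224 226 230 229 230 226 228 236]
 [217 233 227 225 226 227 228 227 229 226 227 229 230 230 234 227 229]
 [155 194 220 226 197 226 230 229 230 228 225 228 230 230 236 226 228]
 [159 156 158 209 227 229 229 230 230 229 224 226 228 235 239 229 227]
 [161 200 225 225 228 229 228 230 230 230 226 224 228 235 230 228 229]]
```

The hole spacings (62.9 and 66.8 px) match h ≈ 0: the head dropped home. I'll back off vertically and fit its pose.

Request:
arm_command([
  {"hand": 45,"offset": [0,0,0],"twist": 0},
  {"hand": 45,"offset": [0,0,0],"twist": 0},
  {"hand": 45,"offset": [0,0,-2],"twist": 0},
  {"hand": 45,"offset": [0,0,-3.5],"twist": 0},
  {"hand": 45,"offset": [0,0,-3.5],"twist": 0},
])

```text
clock: 18.67
position: [563.3, -143.1, 237.8]
ee_rot: [0.38, 0.925, 0.0, -0.002]
wrist_force: [1.6, -1.2, -0.6]
grip_width: 70.3
grasp_force: 0.0
```

```bash
python3 - <<'E'
from tilt import *
w=dict(np.load("w8.npz"));S=np.array([578.5,-151.3,125.]);F=frame()
obs=np.array([(240.6,190),(303.5,195.1),(226.8,303.4),(293.6,312.1)]);ang=np.radians([30,-30,150,-150])
def f(v):
    a=v[3];k=F@[np.cos(a),np.sin(a),0];n=F[:,2];l=np.cross(n,k)
    return np.ravel([proj(w,S+F@v[:3]+n*10+39*(np.cos(b)*k+np.sin(b)*l))-o for b,o in zip(ang,obs)])
r=least_squares(f,[0,0,5,2.8]);print("offset in seat frame",r.x[:3],"key deg",np.degrees(r.x[3]),"resid",f(r.x))
p,R,s=tool();print(p,s["wrist_force"])
# approach to the pin (clamp ~0.03 rad), tool yaw 152 wanted
pin=S+F@[-40,61,48];print("pin at h48",pin,"yaw now",np.degrees(np.arctan2(R[1,0],R[0,0])),"to pin tool cm",R.T@(pin-p)/10)
E
```

```text
offset in seat frame [-1.31  1.35  0.3 ] key deg 158.9795974256788 resid [-0.43  0.05  0.21  0.12  0.11 -0.38  0.1   0.2 ]
[ 563.29 -143.06  237.84] [ 1.59 -1.19 -0.63]
pin at h48 [556.24 -70.38 149.11] yaw now 135.32154867551262 to pin tool cm [5.58 4.68 8.89]
```

The head is home: height error 0.3 mm, key angle 159°. Now I'll grip the pin to close the clamp.

Request:
arm_command([
  {"hand": 160,"offset": [2.88,2.29,0],"twist": 0},
  {"hand": 160,"offset": [2.88,2.29,0],"twist": 0},
  {"hand": 160,"offset": [0,0,1.5],"twist": -0.097},
  {"hand": 160,"offset": [0,0,1.5],"twist": -0.097},
  {"hand": 160,"offset": [0,0,1.5],"twist": -0.097},
], grip_force=30)

```text
clock: 19.08
position: [555.7, -69.6, 193.3]
ee_rot: [0.239, 0.971, -0.0, 0.001]
wrist_force: [-0.5, -1.2, -0.1]
grip_width: 31.9
grasp_force: 0.0
```

Request:
arm_command([
  {"hand": 160,"offset": [0,0,1.5],"twist": 0},
  {"hand": 160,"offset": [0,0,1.5],"twist": 0},
  {"hand": 160,"offset": [0,0,1.3],"twist": 0},
  {"hand": 160,"offset": [0,0,0.8],"twist": 0},
  {"hand": 160,"offset": [0,0,0],"twist": 0},
])

```text
clock: 19.5
position: [554.3, -70.1, 140.3]
ee_rot: [0.242, 0.97, 0.0, -0.002]
wrist_force: [-0.3, -0.7, 0.5]
grip_width: 31.9
grasp_force: 0.0
```

Request:
arm_command([
  {"hand": 255,"offset": [0,0,0],"twist": 0},
  {"hand": 255,"offset": [0,0,0],"twist": 0},
  {"hand": 255,"offset": [0,0,0],"twist": 0},
  {"hand": 255,"offset": [0,0,0],"twist": 0},
  {"hand": 255,"offset": [0,0,0],"twist": 0},
])

```text
clock: 19.92
position: [556.0, -70.5, 142.8]
ee_rot: [0.242, 0.97, 0.0, 0.001]
wrist_force: [0.8, 1.0, 0.8]
grip_width: 10.7
grasp_force: 29.4
```

Request:
arm_command([
  {"hand": 255,"offset": [-0.07,0.71,-0.04],"twist": 0},
  {"hand": 255,"offset": [-0.21,0.76,-0.11],"twist": 0},
  {"hand": 255,"offset": [-0.34,0.7,-0.18],"twist": 0},
  {"hand": 255,"offset": [-0.45,0.61,-0.24],"twist": 0},
  {"hand": 255,"offset": [0,0,0],"twist": 0},
])

```text
clock: 20.33
position: [575.4, -49.0, 146.6]
ee_rot: [0.242, 0.97, 0.0, -0.004]
wrist_force: [-5.6, 3.6, -0.3]
grip_width: 10.2
grasp_force: 31.6
```

Request:
arm_command([
  {"hand": 255,"offset": [-0.56,0.5,-0.29],"twist": 0},
  {"hand": 255,"offset": [-0.63,0.36,-0.33],"twist": 0},
  {"hand": 255,"offset": [-0.68,0.21,-0.36],"twist": 0},
  {"hand": 255,"offset": [-0.53,0.06,-0.28],"twist": 0},
  {"hand": 255,"offset": [0,0,0],"twist": 0},
])

```text
clock: 20.75
position: [604.7, -51.8, 160.6]
ee_rot: [0.242, 0.97, 0.0, -0.0]
wrist_force: [-2.7, 1.1, 1.3]
grip_width: 10.1
grasp_force: 29.4
```

```bash
python3 - <<'E'
from h import *
p,R,s=tool();S=np.array([578.5,-151.3,125.]);F=frame()
# the pin's axis is along F z: take the grip point's (x,y) in the seat frame
for z in(10,19): print(F.T@(p+[0,0,z]-S))
print(s["wrist_force"],s["grip_width"])
E
```

```text
[  0.11949838 100.14223424  51.37361938]
[  4.2752359  100.14223424  59.35671688]
[-2.66386899  1.07538703  1.30579386] 10.087510138375835
```

Request:
arm_command([
  {"hand": 255,"offset": [-0.2,0,-0.1],"twist": 0},
  {"hand": 255,"offset": [-0.1,0,-0.05],"twist": 0},
  {"hand": 255,"offset": [0,0,0],"twist": 0},
  {"hand": 255,"offset": [0,0,0],"twist": 0},
  {"hand": 150,"offset": [0,0,0],"twist": 0},
])

```text
clock: 21.17
position: [607.3, -53.5, 161.9]
ee_rot: [0.242, 0.97, -0.0, 0.0]
wrist_force: [0.9, 0.0, 0.9]
grip_width: 21.3
grasp_force: 0.0
```

Request:
arm_command([
  {"hand": 150,"offset": [0,0,0],"twist": 0},
  {"hand": 150,"offset": [0,0,-2],"twist": 0},
  {"hand": 150,"offset": [0,0,-3.5],"twist": 0},
  {"hand": 150,"offset": [0,0,-3.5],"twist": 0},
  {"hand": 150,"offset": [2.5,0,0],"twist": 0},
])

```text
clock: 21.58
position: [592.0, -45.3, 260.1]
ee_rot: [0.243, 0.97, -0.001, 0.009]
wrist_force: [0.8, 0.4, 1.5]
grip_width: 35.0
grasp_force: 0.0
```

Request:
arm_command([
  {"hand": 150,"offset": [3,0,0],"twist": 0},
  {"hand": 150,"offset": [3,0,0],"twist": 0},
  {"hand": 150,"offset": [3,0,0],"twist": 0},
  {"hand": 150,"offset": [2,0,0],"twist": 0},
  {"hand": 150,"offset": [0,0,0],"twist": 0},
])

```text
clock: 22.0
position: [485.3, 11.3, 252.8]
ee_rot: [0.241, 0.97, 0.0, 0.0]
wrist_force: [-0.0, -0.2, 0.4]
grip_width: 35.2
grasp_force: 0.0
```

```bash
python3 - <<'E'
from h import *
c=bot.capture("scene");w=bot.capture("wrist");t=bot.capture("top")
a=cv2.resize(c["img"][170:290,150:310,::-1],(400,300),interpolation=cv2.INTER_CUBIC)
u=proj(w,[578,-151,125]);print(u)
b=cv2.resize(w["img"][:,:,::-1],(400,300))
d=cv2.resize(t["img"][100:250,110:370,::-1],(520,300))
cv2.imwrite("pics/fin.png",np.vstack([np.hstack([a,b]),np.hstack([d,np.zeros((300,280,3),np.uint8)])]))
E
```

```text
[169.3722143  319.42287578]
```

View pics/fin.png

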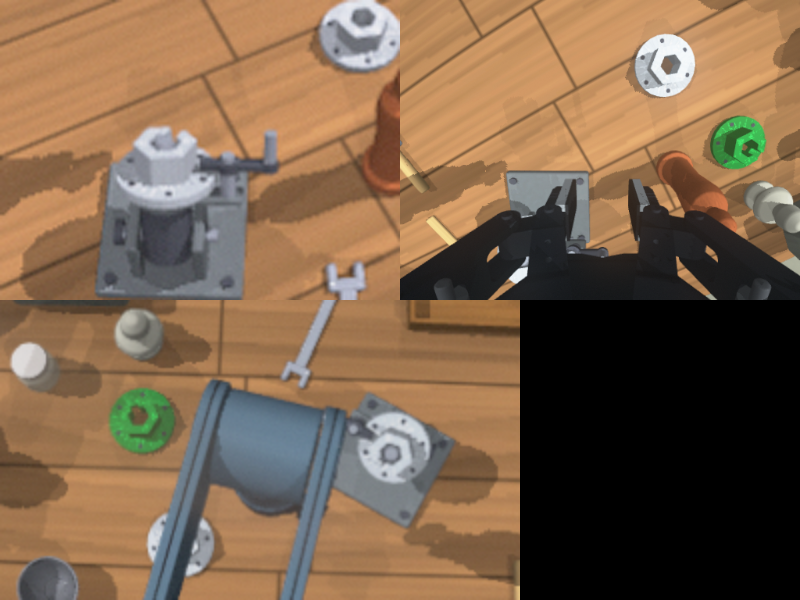

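The picture shows the head flat on its seat at (165,165), with the spindle tip in its bore. The clamp nose is over the rim and its pin points straight out at (270,145). The plain head and bystanders look undisturbed, and the arm touches nothing. I'll hand the job in.

```bash
python3 -c "
from station import bot
print(bot.finish_job())"
```

```text
the job is handed in; nothing more can be done
None
```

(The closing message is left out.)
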